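# Roll freshly faced tiles through the press

## Robot

A 7-joint arm with a two-finger parallel gripper is mounted at the origin on the work surface. World frame = base frame: x ahead of the robot, y to its left, z up, the work surface at z = 0. Lengths are in mm, angles in rad, forces in N, time in s.
With the tool pointing down it reaches from about 425 to 875 mm from the base axis. Payload 8.4 kg.
Tool frame: the origin (TCP) lies where the fingers leave the gripper's body, on its centre line; the fingertips stand 73 mm ahead of it and the grasp point (between the pads) lies 54 mm ahead of it (ctrl.tips_ahead is the distance from the TCP to the fingertips, in mm); z points along the fingers, y is the line along which they close (so a half turn about z gives the same grasp; the last joint's range is limited). The gripper opens to 85 mm and grips with 20 to 120 N. Pads are 22 mm wide; open, the fingers measure 114 mm over their backs; the gripper's body (76 mm by 85 mm) begins 54 mm behind the grasp point. The pads swing forward as they close: fully open they stand 13 mm farther back than shut.
Start: joints at [1.049, 0.333, 0.04, 1.465, -0.013, 1.343, -0.059], TCP at [266.681, -592.747, 303.908] pointing down, gripper open.
Joint ranges: [-2.58, 2.58], [-0.38, 2.09], [-1.3, 1.39], [0.25, 2.4], [-1.5, 4.64], [0.08, 2.09], [-2.65, 2.65]. Speed limits (rad/s): [2.22, 2.22, 2.79, 2.79, 3.14, 3.14, 3.14].

## Interface

Orientations are given as a unit quaternion [x, y, z, w].
In Python, from bench import ctrl, viewer, models gives the robot as it stands.
- The arm moves only by the tool arm_command, never from a script. Its argument "motion" is a list of rows, each a list of 7 numbers: the shift along the world's x, y, z in mm, then the turn, a rotation vector about the world's x, y, z in rad, then the opening, from -1 (shut) to 1 (fully open), so that 0 is half open. A call has exactly 5 rows; each row is the pose to reach, as a shift and turn from the pose commanded when the call began; what a row does not reach only later rows make up. A row lasts 1/12 s, in which the tool goes at most 41.7 mm and 7.16 degrees, less where a joint would pass 70% of its speed; a pose out of reach is approached as far as the arm can. A call with a gripper value outside its range is refused whole. The fingers move at their own pace and stop on an object; the grip force is fixed at half the most. Time passes only in rows, so rows that repeat a pose let the fingers close, or fill a call up. It gives the time, the measured TCP pose, the force, the opening and the grip force at its end, in the units of the state.
- ctrl.get_obs(): the state, without advancing time (a new reading comes with each control period).
- viewer.camera(name): name is "scene" or "side" or "wrist"; returns a dict with "color" (384x512x3 uint8, red, green, blue), "fx", "fy", "cx", "cy" (pixels), "dist_coeffs" ([k1, k2, p1, p2, k3] as OpenCV has them; the pictures are not rectified), "rvec" (rotation vector, rad) and "tvec" (3), from world to camera coordinates, as OpenCV has them. Camera axes: x right, y down, z forward; pixel columns grow to the right and rows downward; lengths in mm; the calibration is good to about 2 mm. A picture is of the moment at which its call begins. There is no depth.
- ctrl.finish_job(): hands the job in; it is judged then, once.
Trained networks look in the newest picture that a camera, given by its name, has taken for a name from the list of things; names that differ only in an ending like _2 or _b are one class to them, and where a whole thing is asked for, a point or a joint stands for the part that bears it (a point fixed in the world has none). Each returns a list of dicts, best first, with "confidence" (0 to 1); they miss things now and then, are a little off and sometimes report something else, mostly with a low value. They report only what shows in the picture. A call takes as long as a camera call. They do not tell look-alikes from the thing itself.
- models.recognise(camera, target): "centre" ([column, row] in pixels, amid what is visible of it).
- models.outline_of(camera, target): "region" (384x512 bool, what is visible of it) and "centre" ([column, row] in pixels, amid what is visible of it).
The state is a dict: "t": time; "joint_pos": joint angles; "joint_velocities": joint speeds; "tau": joint torques, N m; "position": TCP position; "tool_rot": TCP orientation; "contact_force": force on the tool from outside, world axes, zero at the start; "moment": the same for the moment, N m; "gripper_width": finger opening in mm; "grasp_force": force on a finger pad.
Only numpy, scipy, OpenCV 4.12 (cv2) and the standard library are available. Lean on these libraries where they do the work, as an engineer would, in place of code of your own. Each camera call takes 0.05 s, during which the arm holds its last target. There are 200 camera calls.

## Task

The MDF fridge-magnet tiles in the plywood pocket tray have just had their vinyl faces stuck on and need rolling down. Wind the press bed right back to its stop on the robot's side, lay every tile flat on the black rubber mat of the bed, side by side and not stacked, then turn the handwheel through one full turn so that the bed carries them under the roller to its far stop. Take all the tiles off the bed and put them in the blue box, without disturbing the glue bottle or the tape roll.

Things in the scene. Friction and masses are not known exactly. Their poses are not given: they have to be found in the camera images.
- press: Green tabletop rolling press, fixed; origin on the bench under its middle, base 220 x 250 mm. x: the bed's travel, away from the robot; y: left. Two side cheeks, 60 mm along x, outer faces at y = +-121 mm, 250 mm high (knobs on top to 280). Grey sprung felt roller along y at x = 0, turning freely, presses on a single layer of tiles; tie bars over it. From above, the bed is open beyond 32 mm either side of x = 0
- mat (a point): middle of the black rubber mat (70 mm along x, 165 mm along y, flush) on top of the aluminium bed plate (280 x 165 x 10 mm, its middle is the mat's middle); 152 mm above the bench; axes as the press. It rides with the bed: 100 mm on the robot's side of the roller at handwheel 0, 100 mm beyond it at 6.28
- crank (a joint): turn of the red handwheel, rad: 0 at the bed's stop on the robot's side, 6.40 at its far stop (one full turn and a little). Growing: the top of the wheel and the bed move to the press's +x, the bed by 32 mm per rad. Takes about 0.15 to 0.25 N m and stays where it is left. The handle is straight up at 0
- crank_grip (a point): middle of the handwheel's black handle, a level bar along the press's y, 24 mm thick and 86 mm long, that spins freely on its pin; it runs on a circle of 65 mm radius about crank_axis; its free end points to the press's -y. The red wheel (164 mm across) lies 55 mm to +y of this point. The gripper need not turn as it follows the handle
- crank_axis (a point): centre of the handle's circle, 110 mm above the bench, fixed to the press, at the handle's middle along y
- tray: loose plywood pocket tray, 138 x 138 x 14 mm, with 2 x 2 square pockets 33 mm wide and 4 mm deep at 33 mm either side of its middle in x and y, so a tile in a pocket stands 8 mm proud. Origin: middle of its underside
- tile1: square fridge-magnet tile, 30 x 30 x 12 mm, 18 g, brown MDF with a red vinyl face on top; origin at its centre, z up through the face. May be absent
- tile2: square fridge-magnet tile, 30 x 30 x 12 mm, 18 g, brown MDF with a yellow vinyl face on top; origin at its centre, z up through the face. May be absent
- tile3: square fridge-magnet tile, 30 x 30 x 12 mm, 18 g, brown MDF with a blue vinyl face on top; origin at its centre, z up through the face. May be absent
- tile4: square fridge-magnet tile, 30 x 30 x 12 mm, 18 g, brown MDF with a white vinyl face on top; origin at its centre, z up through the face. May be absent
- box: loose blue open box for finished tiles, 190 (x) x 150 (y) x 40 mm high outside, walls and floor 5 mm. Origin: middle of its underside. It and the tray stand one left and one right of the press
- glue: bystander: white glue bottle, 56 mm across, 150 mm high; origin under its middle
- tape: bystander: roll of yellow tape lying flat, 100 mm across, 24 mm high; origin under its middle
Things that resemble listed ones, but are neither listed nor needed, are in the scene too. What is shaped like the tile3 but green or pink is not meant.

How it is judged:
By the outcome, as a careful person would: the job done as asked, in the order asked, and still so for the second after the job is handed in, with the robot touching nothing.
Of tile1, tile2, tile3, tile4 only 2 to 3 are there at a start; the rules pass over those that are not, and their reading is None.
At some moment in a run one of tray, box may be knocked a few centimetres aside while the robot is not near it.
Once in a run the grip may slacken for a moment while it holds something.
It also fails if it takes over 210 s, if anything falls off the work surface, if the arm or the gripper's body presses on something with over 40 N, if the wrist force passes 120 N, or if a joint passes its speed limit or range.

## Working session

There is one attempt and no reset: what is moved stays moved. The work goes in short steps, Python scripts to look and compute and a tool call to move; the robot and the scene stay as the last step left them, time stands still between calls to the robot, and variables do not carry over. Pictures are saved under pics/ and viewed, at most 17 in all, crops included, and the job is handed in when it is done.

Besides the shell and the picture viewer there is one more tool, called after "Call:" as name([rows], argument=value, ...), one row to a line, values as JSON. arm_command: Moves the arm, as the interface text tells. Its arguments: {"type":"object","properties":{"motion":{"type":"array"}},"required":["motion"]}

```bash
mkdir -p pics; ls; cat > h.py <<'E'
import numpy as np, cv2
from bench import ctrl, viewer, models
def cam(n):
    c=viewer.camera(n); c['K']=np.array([[c['fx'],0,c['cx']],[0,c['fy'],c['cy']],[0,0,1.]]); c['d']=np.array(c['dist_coeffs'],float)
    c['R']=cv2.Rodrigues(np.array(c['rvec'],float))[0]; c['t']=np.array(c['tvec'],float).ravel(); return c
def save(c,name): cv2.imwrite('pics/'+name,c['color'][:,:,::-1])
def toz(c,px,z):
    u=cv2.undistortPoints(np.array(px,float).reshape(-1,1,2),c['K'],c['d']).reshape(-1,2)
    o=-c['R'].T@c['t']; D=np.c_[u,np.ones(len(u))]@c['R']
    return o+D*((z-o[2])/D[:,2])[:,None]
def proj(c,P): return cv2.projectPoints(np.array(P,float).reshape(-1,1,3),c['R'],c['t'],c['K'],c['d'])[0].reshape(-1,2)
E
python3 - <<'E'
from h import *
o=ctrl.get_obs(); print(o)
a=cam('scene'); b=cam('side')
cv2.imwrite('pics/a.png',np.hstack([cv2.resize(x['color'],(800,600))[:,:,::-1] for x in (a,)]))
save(b,'b.png')
for n,c in(('scene',a),('side',b)):
    print(n,-c['R'].T@c['t'])
    for t in ['press','mat','crank','crank_grip','tray','tile1','tile2','tile3','tile4','box','glue','tape']:
        print(t,[(np.round(r['centre']).tolist(),round(r['confidence'],2)) for r in models.recognise(n,t)][:4])
E
```

```text
pics
{'t': 0.0, 'joint_pos': array([ 1.04879398,  0.33392101,  0.03987511,  1.46625905, -0.01339182,
        1.34332692, -0.05850609]), 'joint_velocities': array([ 0.00089398, -0.0001896 , -0.00054058, -0.00041449, -0.00023543,
        0.0023813 , -0.00034113]), 'tau': array([ 3.91157500e-04, -6.58555198e+01,  1.36557888e+00, -4.05564415e+01,
        1.66883884e-02,  1.24891711e-02,  1.04839597e-05]), 'position': array([ 266.54477164, -592.46151433,  303.02065288]), 'tool_rot': array([ 9.77739899e-01,  2.09818994e-01, -2.31371591e-04, -7.91072343e-04]), 'contact_force': array([ 0.28179256,  0.30809446, -0.05113097]), 'moment': array([-0.02305111, -0.00719808, -0.0216942 ]), 'grasp_force': 0.0, 'gripper_width': 85.26781489544624}
scene [1185.04269698  463.13442914 1176.33455783]
press [([293.0, 196.0], 0.97)]
mat [([312.0, 179.0], 0.84)]
crank [([247.0, 178.0], 0.61)]
crank_grip [([249.0, 177.0], 0.62)]
tray [([208.0, 155.0], 0.81)]
tile1 [([178.0, 138.0], 0.6), ([219.0, 150.0], 0.51), ([199.0, 153.0], 0.43)]
tile2 [([178.0, 138.0], 0.6), ([219.0, 150.0], 0.51), ([199.0, 153.0], 0.43)
[... 225 characters left out ...]
209.0, 204.0], 0.76), ([288.0, 196.0], 0.68)]
side [ 425.7498984  -767.59777676  766.84847341]
press [([243.0, 179.0], 0.73)]
mat [([224.0, 163.0], 0.91)]
crank [([259.0, 209.0], 0.81)]
crank_grip [([260.0, 206.0], 0.86)]
tray [([274.0, 328.0], 0.71), ([224.0, 166.0], 0.33)]
tile1 [([256.0, 318.0], 0.75), ([294.0, 329.0], 0.7), ([361.0, 337.0], 0.64)]
tile2 [([256.0, 318.0], 0.75), ([294.0, 329.0], 0.7), ([361.0, 337.0], 0.64)]
tile3 [([256.0, 318.0], 0.75), ([294.0, 329.0], 0.7), ([361.0, 337.0], 0.64)]
tile4 [([256.0, 318.0], 0.75), ([294.0, 329.0], 0.7), ([361.0, 337.0], 0.64)]
box [([217.0, 135.0], 0.63), ([248.0, 177.0], 0.57)]
glue [([285.0, 136.0], 0.97)]
tape [([331.0, 254.0], 0.92)]
```

View pics/a.png

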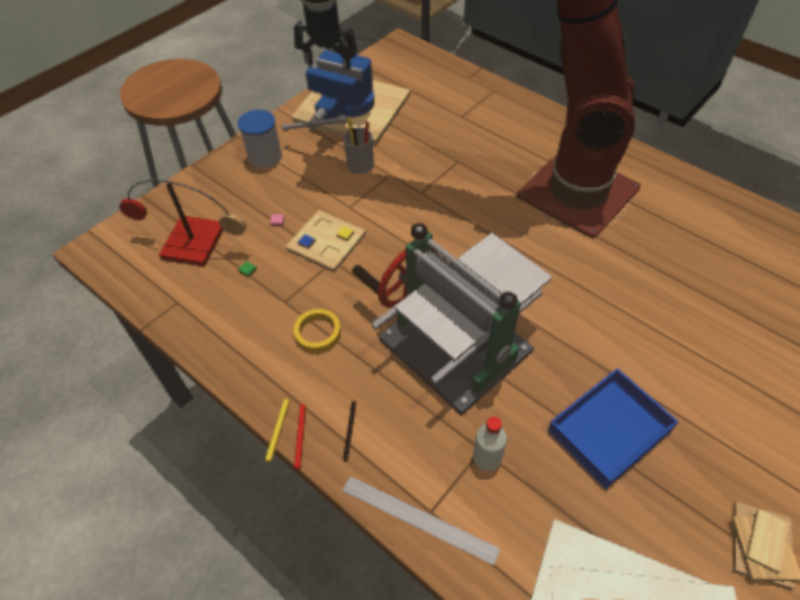

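View pics/b.png

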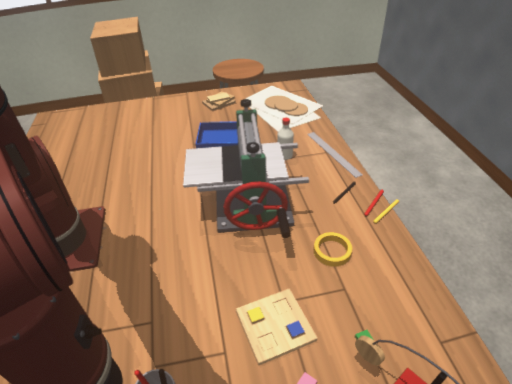

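The pictures show yellow and blue tiles in the tray on the right (scene about (345,233) and (306,241) of 800). The box is on the left, the press is between them, and the handle points down and forward.

```bash
python3 - <<'E'
from h import *
a=cam('scene'); b=cam('side')
ia=a['color'][130:270,215:350]; ib=b['color'][90:245,170:320]
A=cv2.resize(ia,None,fx=4,fy=4,interpolation=cv2.INTER_CUBIC)
B=cv2.resize(ib,None,fx=4,fy=4,interpolation=cv2.INTER_CUBIC)
cv2.imwrite('pics/pa.png',A[:,:,::-1]); cv2.imwrite('pics/pb.png',B[:,:,::-1])
for n,c in(('scene',a),('side',b)):
    h=cv2.cvtColor(c['color'],cv2.COLOR_RGB2HSV)
    for nm,lo,hi in(('yel',(24,150,120),(34,255,255)),('blue',(108,150,60),(125,255,255)),('red',(0,200,60),(5,255,255))):
        m=cv2.inRange(h,lo,hi); k,l,s,ce=cv2.connectedComponentsWithStats(m)
        for i in range(1,k):
            if s[i,4]>25: print(n,nm,s[i,4],ce[i].round(1),'z22',toz(c,[ce[i]],22)[0].round(1))
            if nm=='blue' and s[i,4]>1500:
                cs,_=cv2.findContours((l==i).astype(np.uint8),0,2); r=cv2.minAreaRect(np.vstack(cs)); p=cv2.boxPoints(r)
                print('box',toz(c,p,40).round(0).tolist(), p.round().tolist())
    for t in ['tray','box','tape','glue','crank_grip']:
        for r in models.outline_of(n,t)[:2]:
            z={'tray':14,'box':20,'tape':12,'glue':75,'crank_grip':90}[t]
            cs,_=cv2.findContours(r['region'].astype(np.uint8),0,2)
            p=cv2.boxPoints(cv2.minAreaRect(np.vstack(cs)))
            print(n,t,round(r['confidence'],2),np.round(r['centre']),toz(c,[r['centre']],z)[0].round(0),toz(c,p,z)[:,:2].round(0).tolist())
E
```

```text
scene yel 48 [220.4 148.5] z22 [ 494.5 -348.    22. ]
scene yel 89 [176.6 275.3] z22 [951.  -93.5  22. ]
scene blue 46 [212.1  35.8] z22 [  -2.6 -875.6   22. ]
scene blue 51 [229.5  39.6] z22 [ -33.4 -791.7   22. ]
scene blue 58 [209.5  47.6] z22 [  71.3 -820.6   22. ]
scene blue 186 [163.7  77.4] z22 [ 351.6 -822.4   22. ]
scene blue 2353 [391.3 275. ] z22 [537.  400.8  22. ]
box [[606.0, 307.0, 40.0], [413.0, 328.0, 40.0], [459.0, 484.0, 40.0], [637.0, 456.0, 40.0]] [[353.0, 270.0], [392.0, 231.0], [432.0, 271.0], [393.0, 310.0]]
scene red 478 [124.  153.6] z22 [ 741.4 -604.8   22. ]
scene red 90 [191.6 279.4] z22 [931.5 -48.8  22. ]
scene tray 0.74 [210. 156.] [ 541. -356.   14.] [[619.0, -424.0], [477.0, -496.0], [450.0, -318.0], [589.0, -258.0]]
scene box 0.89 [392. 270.] [521. 395.  20.] [[612.0, 301.0], [379.0, 340.0], [438.0, 492.0], [653.0, 446.0]]
scene tape 0.6 [201. 206.] [ 723. -222.   12.] [[724.0, -285.0], [658.0, -205.0], [737.0, -129.0], [800.0, -205.0]]
scene tape 0.42 [313. 286.] [712. 240.  12.] [[682.0, 181.0], [642.0, 228.0], [728.0, 288.0], [766.0, 244.0]]
scen
[... 425 characters left out ...]
1 393.1  22. ]
side tray 0.81 [273. 328.] [ 528. -389.   14.] [[454.0, -321.0], [607.0, -287.0], [615.0, -438.0], [479.0, -462.0]]
side box 0.84 [218. 132.] [517. 430.  20.] [[432.0, 521.0], [600.0, 500.0], [576.0, 324.0], [424.0, 344.0]]
side tape 0.8 [332. 256.] [ 727. -226.   12.] [[666.0, -210.0], [741.0, -118.0], [809.0, -199.0], [732.0, -281.0]]
side glue 0.81 [286. 137.] [733. 254.  75.] [[736.0, 384.0], [791.0, 370.0], [719.0, 129.0], [673.0, 140.0]]
side crank_grip 0.72 [261. 209.] [568. -90.  90.] [[457.0, -115.0], [517.0, 76.0], [691.0, -39.0], [611.0, -205.0]]
side crank_grip 0.63 [254. 317.] [ 487. -393.   90.] [[473.0, -379.0], [500.0, -371.0], [506.0, -400.0], [480.0, -408.0]]
```

View pics/pa.png

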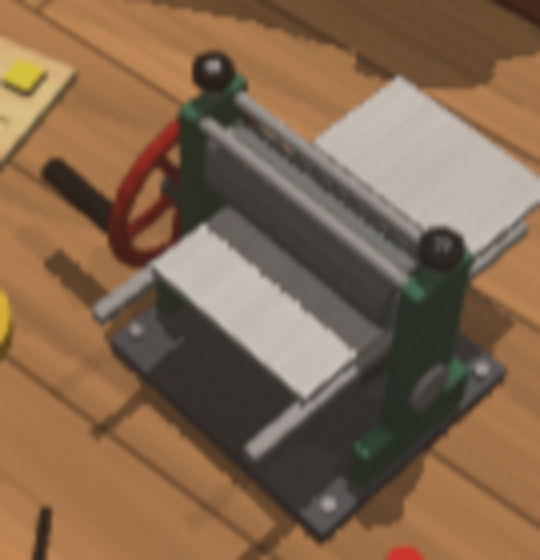

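View pics/pb.png

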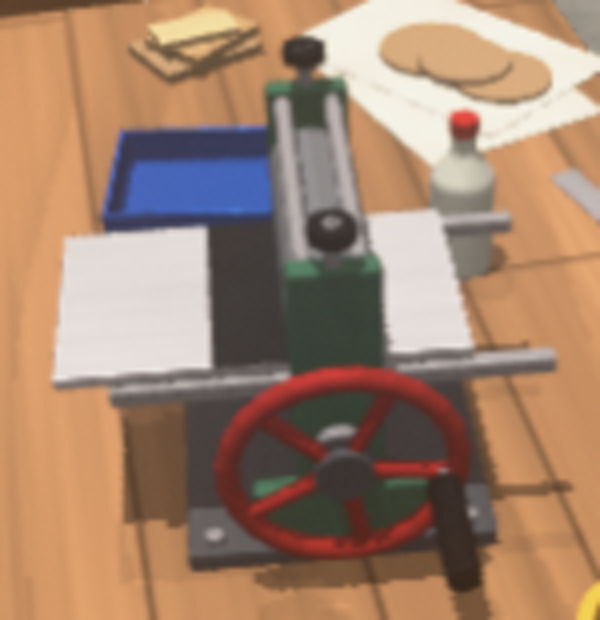

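```bash
cat > fit.py <<'E'
from h import *
from scipy.optimize import least_squares
a=cam('scene'); b=cam('side')
S=np.array([[320,540],[110,348],[305,403],[157,268],[400,78],[548,187],[50,170]])/4+[215,130]
T=np.array([[190,568],[495,542],[55,383],[68,237],[437,210],[473,350],[463,580]])/4+[170,90]
def pts(p):
    x,y,w,th,yg=p; s=(th-np.pi)*31.83
    h=[65*np.sin(th),yg-43,110+65*np.cos(th)]
    bed=lambda i,j:[s+140*i,82.5*j,152]
    A=[[110,125,0],[110,-125,0],bed(1,1),bed(1,-1),bed(-1,-1),bed(-1,1),h]
    B=[[-110,-125,0],[110,-125,0],bed(-1,-1),bed(-1,1),bed(1,1),bed(1,-1),h]
    R=np.array([[np.cos(w),-np.sin(w),0],[np.sin(w),np.cos(w),0],[0,0,1]])
    f=lambda P:np.array(P)@R.T+[x,y,0]
    return f(A),f(B),R
def res(p):
    A,B,_=pts(p); return np.r_[(proj(a,A)-S).ravel(),(proj(b,B)-T).ravel()]
r=least_squares(res,[550,50,0,1.8,-200],loss='soft_l1'); print(r.x.round(3)); print(res(r.x).reshape(-1,2).round(1).tolist())
x,y,w,th,yg=r.x; _,_,R=pts(r.x)
print('axis',R@[0,yg,110]+[x,y,0]); print('xdir',R[:,0])
print('grip',R@[65*np.sin(th),yg,110+65*np.cos(th)]+[x,y,0]); print('mat0',R@[-100,0,152]+[x,y,0],'mat1',R@[100,0,152]+[x,y,0])
for c,px in((a,S),(b,T)):
    for n,q in(('bluea',[306*.64,241*.64]),('yela',[345*.64,233*.64]),('blueb',[295,329])): print(n,toz(c,[q],22)[0].round())
E
python3 fit.py
```

```text
[ 5.68157e+02  4.64130e+01 -1.10000e-01  1.75600e+00 -1.98941e+02]
[[0.2, 1.7], [-0.8, 0.9], [-0.7, -0.5], [-2.5, -0.3], [-1.2, -0.4], [0.7, 0.4], [-0.3, 0.4], [-0.6, 0.9], [-0.1, 0.4], [-0.7, -1.2], [-1.1, -0.4], [-0.1, -0.8], [0.1, -1.6], [-0.3, 0.1]]
axis [ 546.37662482 -151.33185194  110.        ]
xdir [ 0.9939887  -0.10948269  0.        ]
grip [ 609.88669824 -158.32715629   98.06114366]
mat0 [468.75833459  57.36138506 152.        ] mat1 [667.55607514  35.46484763 152.        ]
bluea [ 574. -398.   22.]
yela [ 496. -345.   22.]
blueb [850. 278.  22.]
bluea [420. 300.  22.]
yela [510. 310.  22.]
blueb [ 573. -405.   22.]
```

Call:
arm_command([
  [24, 30, 0, 0, 0, 0.11, 1],
  [48, 60, 0, 0, 0, 0.22, 1],
  [72, 90, 0, 0, 0, 0.33, 1],
  [96, 120, 0, 0, 0, 0.44, 1],
  [120, 150, 0, 0, 0, 0.55, 1],
])

```text
t: 2.42
position: [387.5, -441.2, 304.1]
tool_rot: [0.883, 0.47, -0.0, 0.0]
contact_force: [0.1, -0.3, 0.6]
gripper_width: 85.2
grasp_force: 0.0
```

Call:
arm_command([
  [24, 30, 0, 0, 0, 0.1, 1],
  [48, 60, 0, 0, 0, 0.2, 1],
  [72, 90, 0, 0, 0, 0.3, 1],
  [96, 120, 0, 0, 0, 0.4, 1],
  [120, 150, 0, 0, 0, 0.49, 1],
])

```text
t: 2.83
position: [507.6, -291.2, 304.3]
tool_rot: [0.743, 0.67, 0.0, 0.0]
contact_force: [0.6, -0.9, 0.2]
gripper_width: 85.4
grasp_force: 0.0
```

Call:
arm_command([
  [20, 24, 0, 0, 0, 0, 1],
  [40, 48, 0, 0, 0, 0, 1],
  [60, 72, 0, 0, 0, 0, 1],
  [80, 96, 0, 0, 0, 0, 1],
  [98, 120, 0, 0, 0, 0, 1],
])

```text
t: 3.25
position: [605.7, -171.5, 304.0]
tool_rot: [0.744, 0.668, 0.0, 0.0]
contact_force: [-0.2, 0.0, 0.3]
gripper_width: 85.4
grasp_force: 0.0
```

Call:
arm_command([
  [0, 0, 0, 0, 0, 0, 1],
  [0, 0, 0, 0, 0, 0, 1],
  [0, 0, 0, 0, 0, 0, 1],
  [0, 0, 0, 0, 0, 0, 1],
  [0, 0, 0, 0, 0, 0, 1],
])

```text
t: 3.67
position: [604.1, -174.3, 304.0]
tool_rot: [0.745, 0.667, -0.0, 0.0]
contact_force: [-0.0, -0.4, 0.0]
gripper_width: 85.4
grasp_force: 0.0
```

```bash
python3 - <<'E'
from h import *
o=ctrl.get_obs();print(o['t'],o['position'].round(1),o['tool_rot'].round(4),o['joint_pos'].round(2))
w=cam('wrist'); print(-w['R'].T@w['t'])
im=w['color'].copy()
ax=np.array([546.4,-151.3,110]);xd=np.array([.994,-.1095,0]);yd=np.array([.1095,.994,0])
g=ax+65*np.sin(1.756)*xd+[0,0,65*np.cos(1.756)]
for P in(g-43*yd,g+43*yd,g-43*yd+12*xd,g-43*yd-12*xd): cv2.circle(im,tuple(int(v) for v in proj(w,P)[0]),3,(255,0,255),-1)
cv2.imwrite('pics/w1.png',im[:,:,::-1])
E
```

```text
3.6667 [ 604.1 -174.3  304. ] [ 7.450e-01  6.671e-01 -3.000e-04  2.000e-04] [ 0.51  0.32 -0.38  1.5   0.12  1.34  0.01]
[613.69779674 -91.00261689 375.01333149]
```

View pics/w1.png

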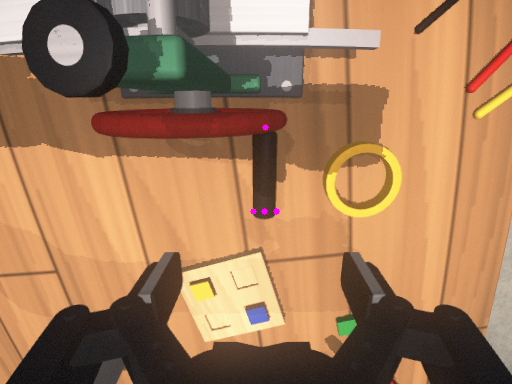

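The handle lies where predicted, with its free end at (264,213), and the tray is visible at (232,295). Before descending I'll check whether the wrist camera has a body that could hit the wheel.

```bash
python3 - <<'E'
from h import *
a=cam('scene');b=cam('side')
P=np.array([[604,-174,304]])
I=[]
for c in(a,b):
    u,v=proj(c,P)[0].astype(int); u=min(max(u,65),447);v=min(max(v,70),314)
    I.append(cv2.resize(c['color'][v-70:v+70,u-65:u+65],None,fx=3,fy=3,interpolation=cv2.INTER_CUBIC))
cv2.imwrite('pics/g.png',np.hstack(I)[:,:,::-1])
E
```

```text
(no output)
```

View pics/g.png

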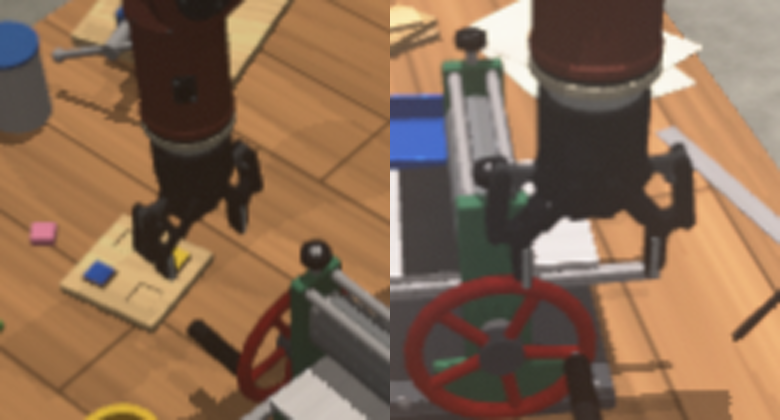

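The gripper carries no camera body, and the handle sits just below it. I'll descend and grip its outer half.

Call:
arm_command([
  [3, -7, -35, 0, 0, 0, 1],
  [3, -7, -70, 0, 0, 0, 1],
  [3, -7, -105, 0, 0, 0, 1],
  [3, -7, -135, 0, 0, 0, 1],
  [3, -7, -152, 0, 0, 0, 1],
])

```text
t: 4.23
position: [605.8, -180.0, 148.0]
tool_rot: [0.744, 0.668, -0.001, -0.002]
contact_force: [-0.9, 0.0, 0.6]
gripper_width: 85.7
grasp_force: 0.0
```

Call:
arm_command([
  [0, 0, 0, 0, 0, 0, -1],
  [0, 0, 0, 0, 0, 0, -1],
  [0, 0, 0, 0, 0, 0, -1],
  [0, 0, 0, 0, 0, 0, -1],
  [0, 0, 0, 0, 0, 0, -1],
])

```text
t: 4.65
position: [608.0, -180.0, 153.6]
tool_rot: [0.744, 0.668, 0.0, 0.001]
contact_force: [-23.1, 2.1, 2.5]
gripper_width: 26.0
grasp_force: 13.0
```

Call:
arm_command([
  [0, 0, 0, 0, 0, 0, -1],
  [0, 0, 0, 0, 0, 0, -1],
  [0, 0, 0, 0, 0, 0, -1],
  [0, 0, 0, 0, 0, 0, -1],
  [0, 0, 0, 0, 0, 0, -1],
])

```text
t: 5.07
position: [606.5, -179.9, 152.4]
tool_rot: [0.744, 0.668, -0.001, -0.001]
contact_force: [-8.1, 0.8, 1.4]
gripper_width: 22.4
grasp_force: 59.5
```

```bash
python3 - <<'E'
from h import *
o=ctrl.get_obs();print(o['t'],o['position'].round(1),o['contact_force'].round(1),o['gripper_width'],o['grasp_force'])
E
```

```text
5.0667 [ 606.5 -179.9  152.4] [-8.1  0.8  1.4] 22.40246791864596 59.524208307266235
```

Call:
arm_command([
  [1, 0, 11.4, 0, 0, 0, -1],
  [0, 0, 22.7, 0, 0, 0, -1],
  [-2.6, 0.3, 33.7, 0, 0, 0, -1],
  [-7.4, 0.8, 44, 0, 0, 0, -1],
  [-14, 1.5, 53.5, 0, 0, 0, -1],
])

```text
t: 5.48
position: [591.7, -178.2, 205.6]
tool_rot: [0.744, 0.668, -0.002, -0.002]
contact_force: [-8.1, 0.5, -12.3]
gripper_width: 22.4
grasp_force: 61.5
```

Call:
arm_command([
  [-8, 0.9, 8.2, 0, 0, 0, -1],
  [-17.2, 1.9, 14.7, 0, 0, 0, -1],
  [-27.5, 3, 19.5, 0, 0, 0, -1],
  [-38.4, 4.2, 22.5, 0, 0, 0, -1],
  [-49.8, 5.4, 23.5, 0, 0, 0, -1],
])

```text
t: 5.9
position: [542.6, -172.5, 228.3]
tool_rot: [0.744, 0.668, -0.0, -0.001]
contact_force: [2.9, -0.7, -24.6]
gripper_width: 22.3
grasp_force: 60.2
```

Call:
arm_command([
  [0, 0, 0, 0, 0, 0, -1],
  [-2, 0, 0, 0, 0, 0, -1],
  [-4, 0.4, 0, 0, 0, 0, -1],
  [-4, 0.4, 0, 0, 0, 0, -1],
  [-4, 0.4, 0, 0, 0, 0, -1],
])

```text
t: 6.32
position: [541.7, -172.4, 228.5]
tool_rot: [0.744, 0.668, 0.002, 0.002]
contact_force: [15.7, -2.4, -30.1]
gripper_width: 22.4
grasp_force: 61.4
```

```bash
python3 - <<'E'
from h import *
o=ctrl.get_obs();print(o['t'],o['position'].round(1),o['contact_force'].round(1),o['gripper_width'],o['grasp_force'])
b=cam('side'); cv2.imwrite('pics/s2.png',cv2.resize(b['color'][80:380,150:350],None,fx=2,fy=2)[:,:,::-1])
E
```

```text
6.3167 [ 541.7 -172.4  228.5] [ 15.7  -2.4 -30.1] 22.406609275178013 61.36669635772705
```

View pics/s2.png

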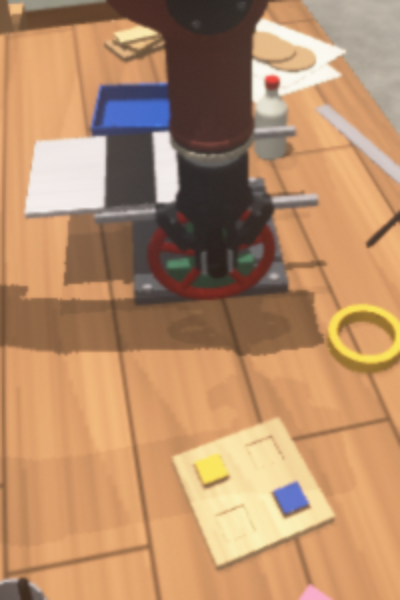

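The bed is at its robot-side stop: the force built up and the mat shows at the robot end. Releasing, then going to the tray.

Call:
arm_command([
  [2, 0, 0, 0, 0, 0, 1],
  [2, 0, 0, 0, 0, 0, 1],
  [2, 0, 0, 0, 0, 0, 1],
  [2, 0, 0, 0, 0, 0, 1],
  [2, 0, 0, 0, 0, 0, 1],
])

```text
t: 6.78
position: [542.3, -172.5, 230.1]
tool_rot: [0.744, 0.668, 0.0, 0.001]
contact_force: [0.1, -0.1, -0.8]
gripper_width: 81.4
grasp_force: 0.0
```

Call:
arm_command([
  [0, 0, 15, 0, 0, 0, 1],
  [0, 0, 35, 0, 0, 0, 1],
  [0, 0, 65, 0, 0, 0, 1],
  [0, -15, 80, 0, 0, 0, 1],
  [-5, -45, 80, 0, 0, 0.05, 1],
])

```text
t: 7.2
position: [539.7, -214.0, 314.1]
tool_rot: [0.725, 0.688, 0.002, 0.003]
contact_force: [0.5, 0.3, 0.4]
gripper_width: 85.2
grasp_force: 0.0
```

Call:
arm_command([
  [-10, -30, 0, 0, 0, 0.05, 1],
  [-20, -60, -10, 0, 0, 0.1, 1],
  [-30, -90, -25, 0, 0, 0.15, 1],
  [-40, -120, -40, 0, 0, 0.2, 1],
  [-42, -133, -60, 0, 0, 0.25, 1],
])

```text
t: 7.62
position: [492.6, -355.7, 249.7]
tool_rot: [0.637, 0.771, -0.001, 0.002]
contact_force: [-0.7, -1.3, -0.1]
gripper_width: 85.1
grasp_force: 0.0
```

Call:
arm_command([
  [0, 0, 0, 0, 0, 0, 1],
  [0, 0, 0, 0, 0, 0, 1],
  [0, 0, 0, 0, 0, 0, 1],
  [0, 0, 0, 0, 0, 0, 1],
  [0, 0, 0, 0, 0, 0, 1],
])

```text
t: 8.03
position: [496.0, -349.3, 250.2]
tool_rot: [0.635, 0.772, 0.0, 0.001]
contact_force: [-0.8, 1.2, 0.2]
gripper_width: 85.3
grasp_force: 0.0
```

```bash
cat > tiles.py <<'E'
from h import *
import sys
o=ctrl.get_obs();print(o['t'],o['position'].round(1),o['tool_rot'].round(3),'tips',ctrl.tips_ahead)
z=float(sys.argv[1]); w=cam('wrist'); 
print('cam',-w['R'].T@w['t'])
save(w,sys.argv[2])
h=cv2.cvtColor(w['color'],cv2.COLOR_RGB2HSV)
for nm,lo,hi in(('yel',(24,150,120),(34,255,255)),('blue',(108,150,60),(125,255,255)),('red',(0,180,80),(8,255,255)),('red2',(172,180,80),(180,255,255))):
    k,l,s,ce=cv2.connectedComponentsWithStats(cv2.inRange(h,lo,hi))
    for i in range(1,k):
        if s[i,4]>150:
            cs,_=cv2.findContours((l==i).astype(np.uint8),0,2); r=cv2.minAreaRect(np.vstack(cs)); p=toz(w,cv2.boxPoints(r),z)[:,:2]
            e=[p[1]-p[0],p[2]-p[1]]
            print(nm,s[i,4],'centre',p.mean(0).round(1),'sides',[round(float(np.linalg.norm(v)),1) for v in e],'yaw',round(float(np.arctan2(e[0][1],e[0][0])%(np.pi/2)),3),ce[i].round())
E
python3 tiles.py 22 w2.png
```

```text
8.0333 [ 496.  -349.3  250.2] [0.635 0.772 0.    0.001] tips 72.6
cam [ 480.31182135 -267.07277867  321.22277047]
yel 172 centre [ 496.6 -358.4] sides [9.3, 27.5] yaw 0.178 [258. 190.]
red 412 centre [ 782.2 -593.5] sides [24.5, 71.5] yaw 0.587 [415. 371.]
```

View pics/w2.png

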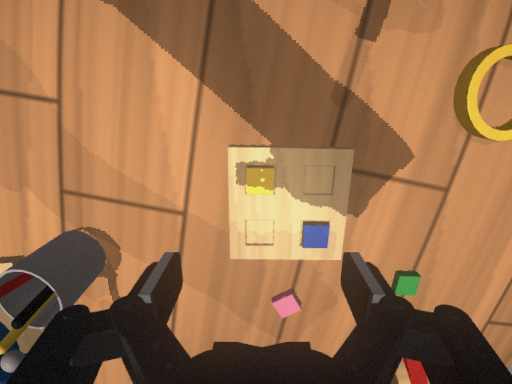

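The tray is nearly square to the tool, with yellow at (261,180) and blue at (315,234).

```bash
python3 - <<'E'
from h import *
w=cam('wrist')
y,b=toz(w,[[261,180],[315.5,235]],20)[:,:2]; d=b-y
print(y,b,np.linalg.norm(d),np.arctan2(d[1],d[0])+np.pi/4)
print([(np.round(r['centre'],1),round(r['confidence'],2),toz(w,[r['centre']],20)[0,:2].round(1)) for r in models.recognise('wrist','tile3')])
E
```

```text
[ 496.09929866 -348.63354968] [ 572.24442182 -402.20288438] 93.10077014134082 0.1723161679155829
[(array([286.9, 301.9]), 0.97, array([ 560.7, -503. ])), (array([261.6, 180.2]), 0.9, array([ 496.8, -348.7])), (array([315.7, 235.6]), 0.81, array([ 572.7, -402.9])), (array([406.6, 282.3]), 0.59, array([ 706.2, -445.8])), (array([475.2,  93.3]), 0.38, array([ 697.8, -212.3]))]
```

Call:
arm_command([
  [1, 1, -35, 0, 0, -0.01, 1],
  [1, 1, -70, 0, 0, -0.02, 1],
  [1, 1, -105, 0, 0, -0.02, 1],
  [1, 1, -138, 0, 0, -0.02, 1],
  [1, 1, -159, 0, 0, -0.02, 1],
])

```text
t: 8.6
position: [494.8, -348.5, 86.8]
tool_rot: [0.644, 0.765, -0.0, -0.002]
contact_force: [0.2, 0.3, 0.2]
gripper_width: 85.0
grasp_force: 0.0
```

Call:
arm_command([
  [0, 0, 0, 0, 0, 0, 0.2],
  [0, 0, 0, 0, 0, 0, -0.1],
  [0, 0, 0, 0, 0, 0, -0.3],
  [0, 0, 0, 0, 0, 0, -1],
  [0, 0, 0, 0, 0, 0, -1],
])

```text
t: 9.02
position: [496.9, -350.1, 92.3]
tool_rot: [0.644, 0.765, 0.0, 0.002]
contact_force: [-2.3, 0.9, 10.0]
gripper_width: 26.8
grasp_force: 58.8
```

Call:
arm_command([
  [0, 0, 0, 0, 0, 0, -1],
  [0, 0, 0, 0, 0, 0, -1],
  [0, 0, 0, 0, 0, 0, -1],
  [0, 0, 0, 0, 0, 0, -1],
  [0, 0, 0, 0, 0, 0, -1],
])

```text
t: 9.43
position: [496.9, -350.1, 92.4]
tool_rot: [0.644, 0.765, 0.0, 0.002]
contact_force: [-1.2, 1.5, 7.4]
gripper_width: 26.5
grasp_force: 58.5
```

Call:
arm_command([
  [0, 0, 8, 0, 0, 0, -1],
  [0, 0, 25, 0, 0, 0, -1],
  [0, 0, 60, 0, 0, 0, -1],
  [0, 0, 100, 0, 0, 0, -1],
  [0, 0, 140, 0, 0, 0, -1],
])

```text
t: 9.85
position: [495.6, -349.1, 232.5]
tool_rot: [0.644, 0.765, 0.0, 0.0]
contact_force: [1.9, -0.8, -0.0]
gripper_width: 26.2
grasp_force: 59.1
```

Call:
arm_command([
  [0, 10, 35, 0, 0, 0, -1],
  [0, 35, 70, 0, 0, 0, -1],
  [0, 70, 90, 0, 0, -0.05, -1],
  [-5, 110, 95, 0, 0, -0.1, -1],
  [-10, 150, 95, 0, 0, -0.15, -1],
])

```text
t: 10.27
position: [486.4, -198.0, 328.7]
tool_rot: [0.7, 0.714, 0.001, 0.003]
contact_force: [0.9, 0.8, -0.2]
gripper_width: 26.3
grasp_force: 59.1
```

```bash
python3 - <<'E'
from h import *
o=ctrl.get_obs();print(o['t'],o['position'].round(1),o['contact_force'].round(1),o['gripper_width'],o['grasp_force'])
w=cam('wrist');b=cam('side')
cv2.imwrite('pics/l.png',np.hstack([w['color'],b['color']])[:,:,::-1][:, :, :] if 0 else cv2.resize(np.hstack([w['color'],b['color']]),(800,300))[:,:,::-1])
E
```

```text
10.2667 [ 486.4 -198.   328.7] [ 0.9  0.8 -0.2] 26.345930598438358 59.10729467868805
```

View pics/l.png

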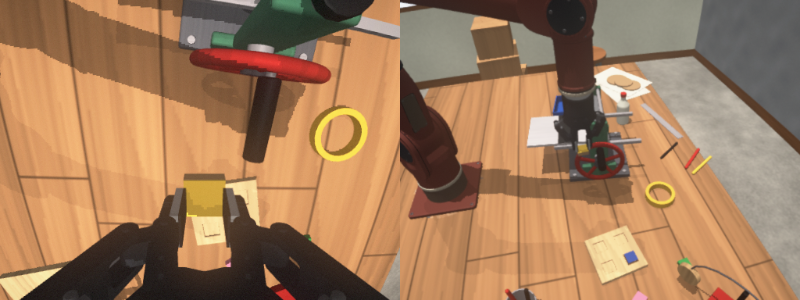

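Call:
arm_command([
  [-2, 35, 5, 0, 0, -0.05, -1],
  [-4, 72, 5, 0, 0, -0.1, -1],
  [-8, 110, 5, 0, 0, -0.13, -1],
  [-10, 150, 5, 0, 0, -0.13, -1],
  [-12, 190, 5, 0, 0, -0.13, -1],
])

```text
t: 10.78
position: [473.3, -7.6, 331.2]
tool_rot: [0.744, 0.668, 0.0, 0.001]
contact_force: [1.8, 0.2, 0.4]
gripper_width: 26.0
grasp_force: 59.1
```

Call:
arm_command([
  [-1, 35, 0, 0, 0, 0, -1],
  [-2, 65, 0, 0, 0, 0, -1],
  [-4, 85, 0, 0, 0, 0, -1],
  [-5, 101, 0, 0, 0, 0, -1],
  [-5, 101, -20, 0, 0, 0, -1],
])

```text
t: 11.2
position: [469.6, 96.2, 314.2]
tool_rot: [0.742, 0.67, 0.003, 0.002]
contact_force: [0.7, 0.0, -0.9]
gripper_width: 25.9
grasp_force: 59.1
```

Call:
arm_command([
  [0, 0, 0, 0, 0, 0, -1],
  [0, 0, 0, 0, 0, 0, -1],
  [0, 0, 0, 0, 0, 0, -1],
  [0, 0, 0, 0, 0, 0, -1],
  [0, 0, 0, 0, 0, 0, -1],
])

```text
t: 11.62
position: [469.2, 91.1, 310.7]
tool_rot: [0.745, 0.668, 0.0, 0.0]
contact_force: [0.0, -0.2, -0.3]
gripper_width: 26.5
grasp_force: 59.0
```

```bash
python3 - <<'E'
from h import *
o=ctrl.get_obs();print(o['t'],o['position'].round(1),o['tool_rot'].round(3),o['contact_force'].round(1),o['gripper_width'],o['grasp_force'])
b=cam('side');w=cam('wrist')
xd=np.array([.994,-.1095,0]);yd=np.array([.1095,.994,0]);m=np.array([468.8,57.4,152])
I=[]
for c in(w,b):
    im=c['color'].copy()
    p=proj(c,[m+i*35*xd+j*82.5*yd for i,j in((1,1),(1,-1),(-1,-1),(-1,1))])
    cv2.polylines(im,[p.astype(int)],True,(255,0,255),1); I.append(im)
cv2.imwrite('pics/m.png',np.hstack([cv2.resize(I[0],(400,300)),cv2.resize(I[1][100:250,140:340],(400,300))])[:,:,::-1])
E
```

```text
11.6167 [469.2  91.1 310.7] [0.745 0.668 0.    0.   ] [ 0.  -0.2 -0.3] 26.47170481126198 59.017653465270996
```

View pics/m.png

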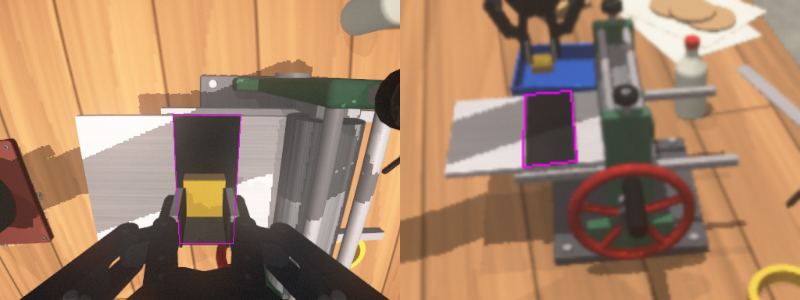

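Call:
arm_command([
  [0, 1, -20, 0, 0, 0, -1],
  [0, 1, -45, 0, 0, 0, -1],
  [0, 1, -62, 0, 0, 0, -1],
  [0, 1, -70, 0, 0, 0, -1],
  [0, 1, -73, 0, 0, 0, -1],
])

```text
t: 12.13
position: [468.4, 92.3, 235.9]
tool_rot: [0.744, 0.668, -0.001, -0.001]
contact_force: [0.2, 0.4, -0.5]
gripper_width: 26.2
grasp_force: 59.1
```

Call:
arm_command([
  [0, 0, 0, 0, 0, 0, -1],
  [0, 0, -1, 0, 0, 0, -1],
  [0, 0, -1.5, 0, 0, 0, -1],
  [0, 0, -2, 0, 0, 0, -1],
  [0, 0, -2, 0, 0, 0, -1],
])

```text
t: 12.55
position: [469.1, 92.6, 235.4]
tool_rot: [0.744, 0.668, 0.0, 0.0]
contact_force: [-0.8, 0.2, -0.4]
gripper_width: 26.3
grasp_force: 59.1
```

Call:
arm_command([
  [0, 0, -0.5, 0, 0, 0, -1],
  [0, 0, -1, 0, 0, 0, -1],
  [0, 0, -1, 0, 0, 0, -0.2],
  [0, 0, -1, 0, 0, 0, 0],
  [0, 0, -1, 0, 0, 0, 0.3],
])

```text
t: 12.97
position: [468.8, 92.5, 233.8]
tool_rot: [0.744, 0.668, -0.0, -0.0]
contact_force: [0.4, 0.2, 0.3]
gripper_width: 53.3
grasp_force: 0.0
```

Call:
arm_command([
  [0, 0, 5, 0, 0, 0, 0.3],
  [0, 0, 20, 0, 0, 0, 0.5],
  [0, 0, 50, 0, 0, 0, 1],
  [0, 0, 80, 0, 0, 0, 1],
  [0, -30, 96, 0, 0, 0, 1],
])

```text
t: 13.38
position: [469.2, 67.8, 333.8]
tool_rot: [0.742, 0.671, 0.002, 0.001]
contact_force: [0.3, 1.1, 0.9]
gripper_width: 85.4
grasp_force: 0.0
```

Call:
arm_command([
  [3, -40, 0, 0, 0, 0.05, 1],
  [6, -80, 0, 0, 0, 0.1, 1],
  [9, -120, 0, 0, 0, 0.15, 1],
  [12, -160, 0, 0, 0, 0.2, 1],
  [15, -200, 0, 0, 0, 0.25, 1],
])

```text
t: 13.8
position: [483.6, -139.3, 330.5]
tool_rot: [0.654, 0.756, 0.0, 0.0]
contact_force: [0.6, 0.3, 0.2]
gripper_width: 85.2
grasp_force: 0.0
```

Call:
arm_command([
  [16, -40, 0, 0, 0, 0.03, 1],
  [32, -78, -10, 0, 0, 0.03, 1],
  [50, -115, -20, 0, 0, 0.03, 1],
  [68, -150, -40, 0, 0, 0.03, 1],
  [86, -185, -60, 0, 0, 0.03, 1],
])

```text
t: 14.22
position: [567.5, -318.6, 273.5]
tool_rot: [0.644, 0.765, 0.0, 0.001]
contact_force: [0.3, 0.2, 0.9]
gripper_width: 85.7
grasp_force: 0.0
```

Call:
arm_command([
  [2, -30, -10, 0, 0, 0, 1],
  [4, -60, -20, 0, 0, 0, 1],
  [4, -79, -20, 0, 0, 0, 1],
  [4, -79, -20, 0, 0, 0, 1],
  [4, -79, -20, 0, 0, 0, 1],
])

```text
t: 14.63
position: [570.2, -396.6, 252.9]
tool_rot: [0.645, 0.764, -0.0, -0.0]
contact_force: [-0.2, -0.0, -0.4]
gripper_width: 85.2
grasp_force: 0.0
```

```bash
python3 tiles.py 22 w3.png; python3 - <<'E'
from h import *
w=cam('wrist')
print([(np.round(r['centre'],1),round(r['confidence'],2),toz(w,[r['centre']],20)[0,:2].round(1)) for r in models.recognise('wrist','tile3')])
b=cam('side')
i=np.hstack([cv2.resize(w['color'],(400,300)),cv2.resize(b['color'][100:250,140:340],(400,300))])
cv2.imwrite('pics/n.png',i[:,:,::-1])
E
```

```text
14.6333 [ 570.2 -396.6  252.9] [ 0.645  0.764 -0.    -0.   ] tips 72.6
cam [ 556.68053546 -314.09586105  323.98228292]
yel 187 centre [ 705.  -233.6] sides [10.9, 49.1] yaw 0.809 [423.  50.]
red 1195 centre [ 694.2 -606.2] sides [58.4, 75.3] yaw 0.569 [324. 336.]
[(array([366.6, 239.5]), 0.96, array([ 709.6, -445.9])), (array([240.4, 265.4]), 0.85, array([ 564.6, -507.2])), (array([261.8, 189.7]), 0.64, array([ 573.9, -405.7]))]
```

View pics/n.png

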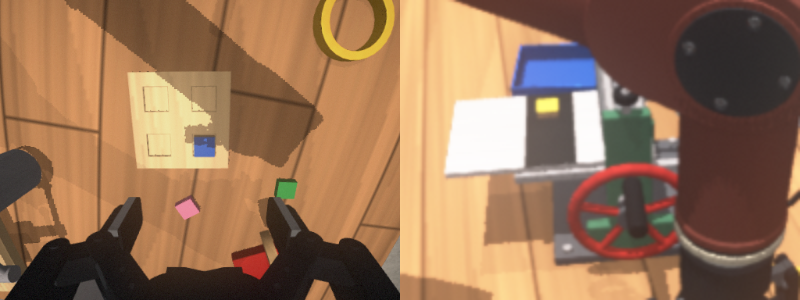

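Yellow lies on the mat; blue is in its pocket under the gripper at about (204,145) in the left half. Descending on it.

Call:
arm_command([
  [-1, -2, -35, 0, 0, 0, 1],
  [-1, -2, -70, 0, 0, 0, 1],
  [-1, -2, -105, 0, 0, 0, 1],
  [-1, -2, -140, 0, 0, 0, 1],
  [-1, -2, -159, 0, 0, 0, 1],
])

```text
t: 15.25
position: [568.5, -395.3, 90.6]
tool_rot: [0.643, 0.766, -0.0, -0.002]
contact_force: [-1.2, 0.2, -0.6]
gripper_width: 85.2
grasp_force: 0.0
```

Call:
arm_command([
  [0, 0, 0, 0, 0, 0, 0.2],
  [0, 0, 0, 0, 0, 0, -0.1],
  [0, 0, 0, 0, 0, 0, -0.3],
  [0, 0, 0, 0, 0, 0, -1],
  [0, 0, 0, 0, 0, 0, -1],
])

```text
t: 15.67
position: [570.8, -397.8, 96.7]
tool_rot: [0.644, 0.765, 0.0, 0.002]
contact_force: [0.0, 1.0, 0.3]
gripper_width: 25.5
grasp_force: 0.0
```

Call:
arm_command([
  [0, 0, 0, 0, 0, 0, -1],
  [0, 0, 0, 0, 0, 0, -1],
  [0, 0, 0, 0, 0, 0, -1],
  [0, 0, 0, 0, 0, 0, -1],
  [0, 0, 8, 0, 0, 0, -1],
])

```text
t: 16.08
position: [569.0, -397.0, 101.1]
tool_rot: [0.644, 0.765, -0.0, -0.001]
contact_force: [-0.3, -0.0, 0.2]
gripper_width: -0.3
grasp_force: 0.0
```

Call:
arm_command([
  [0, 0, 20, 0, 0, 0, -1],
  [0, 0, 50, 0, 0, 0, -1],
  [0, 0, 85, 0, 0, 0, -1],
  [0, 0, 120, 0, 0, 0, -1],
  [0, 0, 150, 0, 0, 0, -1],
])

```text
t: 16.5
position: [569.8, -397.3, 255.6]
tool_rot: [0.644, 0.765, 0.0, 0.001]
contact_force: [0.3, -0.2, -0.3]
gripper_width: 0.2
grasp_force: 0.0
```

The grasp closed above the tile because the command had lagged. From now on I'll go by the measured pose. Opening and looking again.

Call:
arm_command([
  [0, 0, 0, 0, 0, 0, 1],
  [0, 0, 0, 0, 0, 0, 1],
  [0, 0, 0, 0, 0, 0, 1],
  [0, 0, 0, 0, 0, 0, 1],
  [0, 0, 0, 0, 0, 0, 1],
])

```text
t: 16.92
position: [569.2, -397.1, 250.9]
tool_rot: [0.644, 0.765, -0.0, -0.001]
contact_force: [0.6, -0.8, -0.3]
gripper_width: 60.4
grasp_force: 0.0
```

```bash
python3 - <<'E'
from h import *
o=ctrl.get_obs();print(o['t'],o['position'].round(1))
w=cam('wrist')
print([(np.round(r['centre'],1),round(r['confidence'],2),toz(w,[r['centre']],20)[0,:2].round(1)) for r in models.recognise('wrist','tile3')])
for r in models.outline_of('wrist','tray')[:1]:
    cs,_=cv2.findContours(r['region'].astype(np.uint8),0,2); p=toz(w,cv2.boxPoints(cv2.minAreaRect(np.vstack(cs))),14)[:,:2]
    print(p.round(1).tolist(),p.mean(0))
h=cv2.cvtColor(w['color'],cv2.COLOR_RGB2HSV); m=cv2.inRange(h,(105,110,50),(125,255,255)); m[250:]=0
cs=max(cv2.findContours(m,0,2)[0],key=cv2.contourArea); R=cv2.minAreaRect(cs); p=toz(w,cv2.boxPoints(R),22)[:,:2]; print(R,p.round(1).tolist(),p.mean(0))
E
```

```text
16.9167 [ 569.2 -397.1  250.9]
[(array([368.9, 240.4]), 0.71, array([ 709.2, -447.2])), (array([240.5, 264.2]), 0.64, array([ 562.3, -505.7])), (array([263.7, 187.5]), 0.61, array([ 573.2, -403.9]))]
[[463.2, -459.4], [453.4, -318.5], [588.8, -295.7], [618.0, -432.1]] [ 530.86666444 -376.4350084 ]
((263.5, 192.5), (13.0, 25.0), 90.0) [[559.0, -404.0], [586.2, -399.2], [589.0, -414.2], [561.4, -419.0]] [ 573.91093272 -409.10239732]
```

Call:
arm_command([
  [4, -6, -30, 0, 0, 0, 1],
  [4, -6, -62, 0, 0, 0, 1],
  [4, -6, -94, 0, 0, 0, 1],
  [4, -6, -125, 0, 0, 0, 1],
  [4, -6, -150, 0, 0, 0, 1],
])

```text
t: 17.48
position: [572.8, -402.8, 99.4]
tool_rot: [0.644, 0.765, -0.0, -0.001]
contact_force: [-0.5, -0.9, 0.1]
gripper_width: 85.6
grasp_force: 0.0
```

Call:
arm_command([
  [0, 0, 0, 0, 0, 0, 1],
  [0, 0, 0, 0, 0, 0, 1],
  [0, 0, 0, 0, 0, 0, 1],
  [0, 0, 0, 0, 0, 0, 1],
  [0, 0, 0, 0, 0, 0, 1],
])

```text
t: 17.9
position: [574.7, -403.9, 104.7]
tool_rot: [0.644, 0.765, 0.0, 0.002]
contact_force: [-0.4, 0.1, 0.5]
gripper_width: 85.1
grasp_force: 0.0
```

Call:
arm_command([
  [-1, 0, -4, 0, 0, 0, 1],
  [-1, 0, -8, 0, 0, 0, 1],
  [-1, 0, -11, 0, 0, 0, 1],
  [-1, 0, -13, 0, 0, 0, 1],
  [-1, 0, -13, 0, 0, 0, 1],
])

```text
t: 18.32
position: [572.4, -403.1, 88.5]
tool_rot: [0.644, 0.765, -0.0, -0.001]
contact_force: [0.2, 0.7, 0.5]
gripper_width: 85.6
grasp_force: 0.0
```

Call:
arm_command([
  [0, 0, 0, 0, 0, 0, 0.2],
  [0, 0, 0, 0, 0, 0, -0.1],
  [0, 0, 0, 0, 0, 0, -0.3],
  [0, 0, 0, 0, 0, 0, -1],
  [0, 0, 0, 0, 0, 0, -1],
])

```text
t: 18.73
position: [573.0, -403.5, 89.9]
tool_rot: [0.644, 0.765, 0.0, 0.0]
contact_force: [-1.7, 1.1, 2.5]
gripper_width: 27.6
grasp_force: 59.4
```

Call:
arm_command([
  [0, 0, 0, 0, 0, 0, -1],
  [0, 0, 0, 0, 0, 0, -1],
  [0, 0, 0, 0, 0, 0, -1],
  [0, 0, 0, 0, 0, 0, -1],
  [0, 0, 0, 0, 0, 0, -1],
])

```text
t: 19.15
position: [573.0, -403.5, 89.9]
tool_rot: [0.644, 0.765, 0.0, 0.0]
contact_force: [0.2, 0.6, 4.5]
gripper_width: 27.6
grasp_force: 59.7
```

Call:
arm_command([
  [0, 0, 8, 0, 0, 0, -1],
  [0, 0, 30, 0, 0, 0, -1],
  [0, 0, 65, 0, 0, 0, -1],
  [-10, 5, 100, 0, 0, 0, -1],
  [-25, 15, 130, 0, 0, 0, -1],
])

```text
t: 19.57
position: [548.0, -388.7, 221.3]
tool_rot: [0.644, 0.765, 0.0, 0.0]
contact_force: [-0.2, -0.7, 0.3]
gripper_width: 27.3
grasp_force: 59.2
```

Call:
arm_command([
  [-18, 25, 25, 0, 0, 0, -1],
  [-36, 50, 50, 0, 0, 0, -1],
  [-54, 75, 75, 0, 0, -0.05, -1],
  [-72, 100, 100, 0, 0, -0.1, -1],
  [-80, 135, 110, 0, 0, -0.15, -1],
])

```text
t: 19.98
position: [465.9, -254.4, 332.9]
tool_rot: [0.701, 0.713, -0.0, 0.002]
contact_force: [1.1, -0.4, 0.6]
gripper_width: 27.6
grasp_force: 59.2
```

Call:
arm_command([
  [-1, 40, 0, 0, 0, -0.05, -1],
  [-2, 80, 0, 0, 0, -0.1, -1],
  [-3, 120, 0, 0, 0, -0.13, -1],
  [-4, 160, 0, 0, 0, -0.13, -1],
  [-5, 195, 0, 0, 0, -0.13, -1],
])

```text
t: 20.4
position: [461.9, -55.6, 329.7]
tool_rot: [0.744, 0.668, -0.0, 0.0]
contact_force: [1.2, -0.6, 0.2]
gripper_width: 27.3
grasp_force: 59.2
```

Call:
arm_command([
  [0, 25, 0, 0, 0, 0, -1],
  [0, 50, 0, 0, 0, 0, -1],
  [0, 70, 0, 0, 0, 0, -1],
  [0, 80, -10, 0, 0, 0, -1],
  [0, 80, -20, 0, 0, 0, -1],
])

```text
t: 20.82
position: [462.6, 23.8, 309.1]
tool_rot: [0.743, 0.669, 0.0, 0.0]
contact_force: [-0.1, -0.2, -0.4]
gripper_width: 27.4
grasp_force: 59.2
```

Call:
arm_command([
  [0, 0, 0, 0, 0, 0, -1],
  [0, 0, 0, 0, 0, 0, -1],
  [0, 0, 0, 0, 0, 0, -1],
  [0, 0, 0, 0, 0, 0, -1],
  [0, 0, 0, 0, 0, 0, -1],
])

```text
t: 21.23
position: [462.9, 20.9, 309.6]
tool_rot: [0.745, 0.667, 0.0, 0.0]
contact_force: [-0.2, 0.5, -0.7]
gripper_width: 27.4
grasp_force: 59.2
```

Call:
arm_command([
  [0, 0, -20, 0, 0, 0, -1],
  [0, 0, -42, 0, 0, 0, -1],
  [0, 0, -60, 0, 0, 0, -1],
  [0, 0, -70, 0, 0, 0, -1],
  [0, 0, -74, 0, 0, 0, -1],
])

```text
t: 21.65
position: [462.2, 21.3, 234.1]
tool_rot: [0.744, 0.668, -0.001, -0.001]
contact_force: [0.3, 0.1, 0.7]
gripper_width: 27.8
grasp_force: 59.2
```

Call:
arm_command([
  [0, 0, -1, 0, 0, 0, -1],
  [0, 0, -2, 0, 0, 0, -1],
  [0, 0, -3, 0, 0, 0, -1],
  [0, 0, -3, 0, 0, 0, -1],
  [0, 0, -3, 0, 0, 0, -1],
])

```text
t: 22.07
position: [463.0, 21.6, 233.0]
tool_rot: [0.744, 0.668, 0.0, 0.0]
contact_force: [0.6, -0.2, -0.0]
gripper_width: 27.5
grasp_force: 59.2
```

Call:
arm_command([
  [0, 0, -0.5, 0, 0, 0, -1],
  [0, 0, -1, 0, 0, 0, -1],
  [0, 0, -1, 0, 0, 0, -0.2],
  [0, 0, -1, 0, 0, 0, 0],
  [0, 0, -1, 0, 0, 0, 0.3],
])

```text
t: 22.48
position: [462.7, 21.7, 231.4]
tool_rot: [0.744, 0.668, -0.0, -0.0]
contact_force: [-0.8, 0.0, 0.0]
gripper_width: 53.4
grasp_force: 0.0
```

Call:
arm_command([
  [0, 0, 5, 0, 0, 0, 0.3],
  [0, 0, 20, 0, 0, 0, 0.5],
  [0, 0, 50, 0, 0, 0, 1],
  [0, 0, 80, 0, 0, 0, 1],
  [0, -20, 110, 0, 0, 0, 1],
])

```text
t: 22.9
position: [462.4, 5.0, 343.2]
tool_rot: [0.742, 0.67, 0.001, -0.0]
contact_force: [1.7, 0.6, -0.1]
gripper_width: 85.4
grasp_force: 0.0
```

Call:
arm_command([
  [0, -40, 0, 0, 0, 0, 1],
  [2, -80, 0, 0, 0, 0, 1],
  [10, -120, 0, 0, 0, 0, 1],
  [30, -150, 0, 0, 0, 0, 1],
  [60, -172, 0, 0, 0, 0, 1],
])

```text
t: 23.32
position: [521.7, -174.7, 342.3]
tool_rot: [0.746, 0.666, -0.001, 0.001]
contact_force: [0.6, 0.8, 1.3]
gripper_width: 85.5
grasp_force: 0.0
```

Call:
arm_command([
  [19, 0, 0, 0, 0, 0, 1],
  [19, 0, 0, 0, 0, 0, 1],
  [19, 0, 0, 0, 0, 0, 1],
  [19, 0, 0, 0, 0, 0, 1],
  [19, 0, 0, 0, 0, 0, 1],
])

```text
t: 23.73
position: [541.2, -169.9, 341.8]
tool_rot: [0.744, 0.668, -0.0, 0.0]
contact_force: [-0.6, 1.0, -0.5]
gripper_width: 85.4
grasp_force: 0.0
```

```bash
python3 - <<'E'
from h import *
o=ctrl.get_obs();print(o['t'],o['position'].round(1),o['tool_rot'].round(3))
a=cam('scene');b=cam('side');w=cam('wrist')
i=np.hstack([cv2.resize(w['color'],(400,300)),cv2.resize(b['color'][100:250,140:340],(400,300))])
cv2.imwrite('pics/n2.png',i[:,:,::-1])
E
```

```text
23.7333 [ 541.2 -169.9  341.8] [ 0.744  0.668 -0.     0.   ]
```

View pics/n2.png

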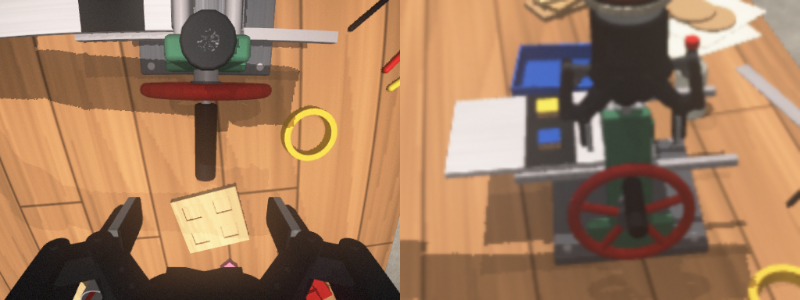

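Both tiles lie side by side on the mat, and the handle is straight up below the gripper. Gripping it.

Call:
arm_command([
  [1, -4, -25, 0, 0, 0, 1],
  [1, -4, -55, 0, 0, 0, 1],
  [1, -4, -80, 0, 0, 0, 1],
  [1, -4, -100, 0, 0, 0, 1],
  [1, -4, -113, 0, 0, 0, 1],
])

```text
t: 24.3
position: [541.6, -174.2, 226.4]
tool_rot: [0.744, 0.668, -0.001, -0.001]
contact_force: [0.4, -0.4, -0.7]
gripper_width: 85.6
grasp_force: 0.0
```

Call:
arm_command([
  [0, 0, 0, 0, 0, 0, 0.2],
  [0, 0, 0, 0, 0, 0, 0],
  [0, 0, 0, 0, 0, 0, -0.2],
  [0, 0, 0, 0, 0, 0, -1],
  [0, 0, 0, 0, 0, 0, -1],
])

```text
t: 24.72
position: [543.3, -174.4, 229.7]
tool_rot: [0.744, 0.668, 0.0, 0.001]
contact_force: [-7.5, 0.5, 2.2]
gripper_width: 25.9
grasp_force: 4.9
```

Call:
arm_command([
  [0, 0, 0, 0, 0, 0, -1],
  [0, 0, 0, 0, 0, 0, -1],
  [0, 0, 0, 0, 0, 0, -1],
  [0, 0, 0, 0, 0, 0, -1],
  [0, 0, 0, 0, 0, 0, -1],
])

```text
t: 25.13
position: [543.3, -174.5, 229.6]
tool_rot: [0.744, 0.668, 0.0, 0.001]
contact_force: [-1.4, 0.8, 7.5]
gripper_width: 22.6
grasp_force: 58.7
```

```bash
python3 - <<'E'
import numpy as np
from bench import ctrl
o=ctrl.get_obs();print(o['position'].round(1),o['contact_force'].round(1))
th=np.arange(0,6.45,0.16); x=65*np.sin(th); z=65*np.cos(th)-65
for k in range(0,len(th)-1,5):
    j=np.arange(k+1,min(k+6,len(th)))
    print(th[k].round(2),[[round(float((x[i]-x[k])*.994),1),round(float(-(x[i]-x[k])*.1095),1),round(float(z[i]-z[k]),1)] for i in j])
E
```

```text
[ 543.3 -174.5  229.6] [-1.4  0.8  7.5]
0.0 [[10.3, -1.1, -0.8], [20.3, -2.2, -3.3], [29.8, -3.3, -7.3], [38.6, -4.3, -12.9], [46.3, -5.1, -19.7]]
0.8 [[6.6, -0.7, -8.0], [11.8, -1.3, -17.0], [15.5, -1.7, -26.6], [17.7, -2.0, -36.8], [18.2, -2.0, -47.2]]
1.6 [[-1.1, 0.1, -10.3], [-3.9, 0.4, -20.3], [-8.2, 0.9, -29.8], [-13.9, 1.5, -38.4], [-20.9, 2.3, -46.0]]
2.4 [[-8.1, 0.9, -6.4], [-17.2, 1.9, -11.4], [-26.9, 3.0, -14.9], [-37.1, 4.1, -16.7], [-47.4, 5.2, -17.0]]
3.2 [[-10.2, 1.1, 1.4], [-20.1, 2.2, 4.5], [-29.4, 3.2, 9.1], [-37.8, 4.2, 15.1], [-45.1, 5.0, 22.4]]
4.0 [[-6.1, 0.7, 8.4], [-10.8, 1.2, 17.6], [-14.0, 1.5, 27.5], [-15.5, 1.7, 37.8], [-15.5, 1.7, 48.2]]
4.8 [[1.7, -0.2, 10.2], [5.0, -0.6, 20.1], [9.9, -1.1, 29.3], [16.1, -1.8, 37.5], [23.6, -2.6, 44.7]]
5.6 [[8.5, -0.9, 5.9], [17.8, -2.0, 10.3], [27.7, -3.1, 13.3], [38.0, -4.2, 14.5], [48.3, -5.3, 14.1]]
```

Call:
arm_command([
  [10.3, -1.1, -0.8, 0, 0, 0, -1],
  [20.3, -2.2, -3.3, 0, 0, 0, -1],
  [29.8, -3.3, -7.3, 0, 0, 0, -1],
  [38.6, -4.3, -12.9, 0, 0, 0, -1],
  [46.3, -5.1, -19.7, 0, 0, 0, -1],
])

```text
t: 25.55
position: [590.2, -179.9, 208.3]
tool_rot: [0.744, 0.668, 0.0, 0.0]
contact_force: [-2.3, -2.3, 2.3]
gripper_width: 22.2
grasp_force: 59.1
```

Call:
arm_command([
  [6.6, -0.7, -8, 0, 0, 0, -1],
  [11.8, -1.3, -17, 0, 0, 0, -1],
  [15.5, -1.7, -26.6, 0, 0, 0, -1],
  [17.7, -2, -36.8, 0, 0, 0, -1],
  [18.2, -2, -47.2, 0, 0, 0, -1],
])

```text
t: 25.97
position: [606.8, -181.8, 159.8]
tool_rot: [0.744, 0.668, -0.001, -0.001]
contact_force: [-6.4, -3.0, 3.0]
gripper_width: 22.1
grasp_force: 59.1
```

Call:
arm_command([
  [-1.1, 0.1, -10.3, 0, 0, 0, -1],
  [-3.9, 0.4, -20.3, 0, 0, 0, -1],
  [-8.2, 0.9, -29.8, 0, 0, 0, -1],
  [-13.9, 1.5, -38.4, 0, 0, 0, -1],
  [-20.9, 2.3, -46, 0, 0, 0, -1],
])

```text
t: 26.38
position: [584.3, -179.1, 114.5]
tool_rot: [0.744, 0.668, -0.002, -0.001]
contact_force: [-14.2, -0.9, 20.2]
gripper_width: 22.2
grasp_force: 61.0
```

Call:
arm_command([
  [-8.1, 0.9, -6.4, 0, 0, 0, -1],
  [-17.2, 1.9, -11.4, 0, 0, 0, -1],
  [-26.9, 3, -14.9, 0, 0, 0, -1],
  [-37.1, 4.1, -16.7, 0, 0, 0, -1],
  [-47.4, 5.2, -17, 0, 0, 0, -1],
])

```text
t: 26.8
position: [540.2, -174.1, 99.5]
tool_rot: [0.744, 0.668, 0.001, 0.002]
contact_force: [2.6, -2.7, 10.6]
gripper_width: 22.4
grasp_force: 60.0
```

Call:
arm_command([
  [-10.2, 1.1, 1.4, 0, 0, 0, -1],
  [-20.1, 2.2, 4.5, 0, 0, 0, -1],
  [-29.4, 3.2, 9.1, 0, 0, 0, -1],
  [-37.8, 4.2, 15.1, 0, 0, 0, -1],
  [-45.1, 5, 22.4, 0, 0, 0, -1],
])

```text
t: 27.22
position: [494.1, -168.8, 121.0]
tool_rot: [0.744, 0.668, 0.001, 0.001]
contact_force: [5.0, -2.8, 0.8]
gripper_width: 22.3
grasp_force: 59.2
```

Call:
arm_command([
  [-6.1, 0.7, 8.4, 0, 0, 0, -1],
  [-10.8, 1.2, 17.6, 0, 0, 0, -1],
  [-14, 1.5, 27.5, 0, 0, 0, -1],
  [-15.5, 1.7, 37.8, 0, 0, 0, -1],
  [-15.5, 1.7, 48.2, 0, 0, 0, -1],
])

```text
t: 27.63
position: [477.7, -167.0, 169.6]
tool_rot: [0.744, 0.668, -0.0, -0.001]
contact_force: [3.9, -2.3, -4.3]
gripper_width: 22.3
grasp_force: 59.0
```

Call:
arm_command([
  [1.7, -0.2, 10.2, 0, 0, 0, -1],
  [5, -0.6, 20.1, 0, 0, 0, -1],
  [9.9, -1.1, 29.3, 0, 0, 0, -1],
  [16.1, -1.8, 37.5, 0, 0, 0, -1],
  [23.6, -2.6, 44.7, 0, 0, 0, -1],
])

```text
t: 28.05
position: [501.1, -169.7, 214.5]
tool_rot: [0.744, 0.668, -0.001, -0.001]
contact_force: [-8.1, -0.1, 3.9]
gripper_width: 22.1
grasp_force: 60.1
```

Call:
arm_command([
  [8.5, -0.9, 5.9, 0, 0, 0, -1],
  [17.8, -2, 10.3, 0, 0, 0, -1],
  [27.7, -3.1, 13.3, 0, 0, 0, -1],
  [38, -4.2, 14.5, 0, 0, 0, -1],
  [48.3, -5.3, 14.1, 0, 0, 0, -1],
])

```text
t: 28.47
position: [550.9, -175.3, 229.1]
tool_rot: [0.744, 0.668, -0.0, -0.0]
contact_force: [-36.6, 2.7, 15.6]
gripper_width: 22.4
grasp_force: 62.1
```

Call:
arm_command([
  [1, 0, 0, 0, 0, 0, -1],
  [2, 0, 0, 0, 0, 0, -1],
  [2, 0, 0, 0, 0, 0, -1],
  [2, 0, 0, 0, 0, 0, -1],
  [2, 0, 0, 0, 0, 0, -1],
])

```text
t: 28.88
position: [550.5, -175.3, 228.9]
tool_rot: [0.744, 0.668, -0.002, -0.002]
contact_force: [-19.1, 0.6, 18.7]
gripper_width: 22.4
grasp_force: 61.9
```

```bash
cat > bed.py <<'E'
from h import *
import sys
o=ctrl.get_obs();print(o['t'],o['position'].round(1),o['contact_force'].round(1))
a=cam('scene')
i=cv2.resize(a['color'][130:280,205:405],(800,600),interpolation=cv2.INTER_CUBIC)
cv2.imwrite('pics/'+sys.argv[1],i[:,:,::-1])
E
python3 bed.py e.png
```

```text
28.8833 [ 550.5 -175.3  228.9] [-19.1   0.6  18.7]
```

View pics/e.png

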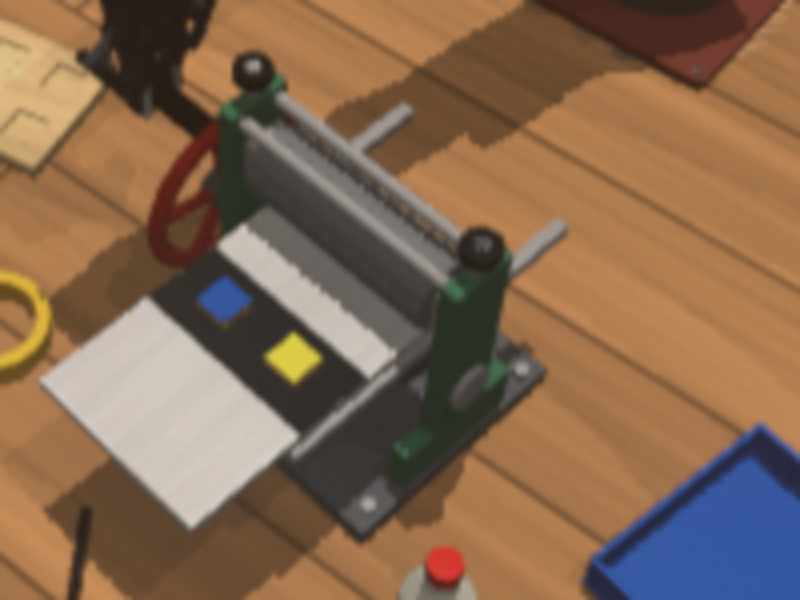

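The bed is at its far stop with both tiles flat beyond the roller: blue at (224,299), yellow at (294,357) in the crop.

Call:
arm_command([
  [-2, 0, 0, 0, 0, 0, 1],
  [-2, 0, 0, 0, 0, 0, 1],
  [-2, 0, 0, 0, 0, 0, 1],
  [-2, 0, 0, 0, 0, 0, 1],
  [-2, 0, 0, 0, 0, 0, 1],
])

```text
t: 29.35
position: [550.7, -175.0, 227.8]
tool_rot: [0.744, 0.668, 0.0, -0.0]
contact_force: [0.7, 0.2, 0.1]
gripper_width: 81.1
grasp_force: 0.0
```

Call:
arm_command([
  [0, 0, 15, 0, 0, 0, 1],
  [0, 0, 35, 0, 0, 0, 1],
  [0, 0, 65, 0, 0, 0, 1],
  [0, -5, 95, 0, 0, 0, 1],
  [10, -5, 115, 0, 0, 0, 1],
])

```text
t: 29.77
position: [559.9, -181.2, 346.1]
tool_rot: [0.745, 0.667, 0.0, 0.001]
contact_force: [0.9, -0.7, 0.6]
gripper_width: 85.9
grasp_force: 0.0
```

Call:
arm_command([
  [30, 0, 0, 0, 0, 0, 1],
  [65, 0, 0, 0, 0, 0, 1],
  [95, 15, 0, 0, 0, 0, 1],
  [105, 50, 0, 0, 0, 0, 1],
  [105, 85, 0, 0, 0, 0, 1],
])

```text
t: 30.18
position: [667.2, -95.1, 340.9]
tool_rot: [0.745, 0.667, -0.0, -0.001]
contact_force: [-0.3, 0.7, 0.2]
gripper_width: 85.1
grasp_force: 0.0
```

Call:
arm_command([
  [0, 35, 0, 0, 0, 0, 1],
  [0, 70, 0, 0, 0, 0, 1],
  [0, 95, 0, 0, 0, 0, 1],
  [0, 95, 0, 0, 0, 0, 1],
  [0, 95, 0, 0, 0, 0, 1],
])

```text
t: 30.6
position: [665.3, 2.3, 342.9]
tool_rot: [0.743, 0.669, 0.0, -0.0]
contact_force: [0.1, -1.4, -0.2]
gripper_width: 85.7
grasp_force: 0.0
```

```bash
python3 - <<'E'
from h import *
o=ctrl.get_obs();print(o['t'],o['position'].round(1),o['tool_rot'].round(3),o['contact_force'].round(1))
a=cam('scene');w=cam('wrist'); 
print(toz(a,np.array([[224,299],[294,357]])/4+[205,130],164).round(1))
print([(np.round(r['centre'],1),round(r['confidence'],2),toz(w,[r['centre']],163)[0,:2].round(1)) for r in models.recognise('wrist','tile3')])
h=cv2.cvtColor(w['color'],cv2.COLOR_RGB2HSV)
for nm,lo,hi in(('yel',(22,140,90),(35,255,255)),('blue',(105,120,50),(125,255,255))):
    for c in cv2.findContours(cv2.inRange(h,lo,hi),0,2)[0]:
        if cv2.contourArea(c)>300:
            R=cv2.minAreaRect(c);p=toz(w,cv2.boxPoints(R),164)[:,:2];e=p[1]-p[0];print(nm,p.mean(0).round(1),np.linalg.norm(e).round(1),np.linalg.norm(p[2]-p[1]).round(1),'yaw',(np.arctan2(e[1],e[0])%(np.pi/2)).round(3),np.round(R[0]))
for r in models.outline_of('scene','box')[:1]:
    cs,_=cv2.findContours(r['region'].astype(np.uint8),0,2);print('box',r['confidence'],toz(a,cv2.boxPoints(cv2.minAreaRect(np.vstack(cs))),40)[:,:2].round(0).tolist())
save(w,'w4.png')
E
```

```text
30.6 [665.3   2.3 342.9] [ 0.743  0.669  0.    -0.   ] [ 0.1 -1.4 -0.2]
[[6.653e+02 3.000e-01 1.640e+02]
 [6.717e+02 7.230e+01 1.640e+02]]
[(array([262.2, 115.5]), 0.9, array([674.1,  71.7])), (array([261.7, 194.6]), 0.67, array([666.2,   0.8]))]
yel [ 710.6 -100. ] 54.8 61.6 yaw 1.459 [314. 280.]
yel [841.9 -30.6] 80.0 7.0 yaw 0.555 [445. 207.]
yel [678.4  61.7] 35.1 18.8 yaw 0.514 [269. 127.]
blue [666.6  -2.1] 28.4 28.6 yaw 1.465 [262. 198.]
box 0.98 [[624.0, 303.0], [404.0, 327.0], [452.0, 487.0], [654.0, 455.0]]
```

View pics/w4.png

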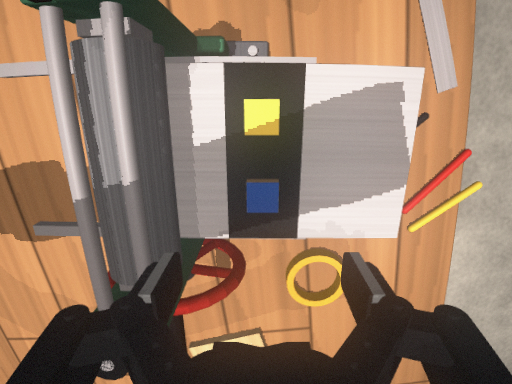

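Call:
arm_command([
  [0.5, -2, -25, 0, 0, 0, 0.2],
  [0.5, -2, -50, 0, 0, 0, 0.2],
  [0.5, -2, -70, 0, 0, 0, 0.2],
  [0.5, -2, -85, 0, 0, 0, 0.2],
  [0.5, -2, -95, 0, 0, 0, 0.2],
])

```text
t: 31.22
position: [665.2, -3.9, 245.7]
tool_rot: [0.745, 0.667, -0.001, -0.001]
contact_force: [0.2, -0.9, 0.7]
gripper_width: 51.3
grasp_force: 0.0
```

Call:
arm_command([
  [0, 0, 0, 0, 0, 0, 0.2],
  [0, 0, 0, 0, 0, 0, 0.2],
  [0, 0, 0, 0, 0, 0, 0.2],
  [0, 0, 0, 0, 0, 0, 0.2],
  [0, 0, 0, 0, 0, 0, 0.2],
])

```text
t: 31.63
position: [666.2, -2.1, 249.1]
tool_rot: [0.744, 0.668, 0.001, 0.001]
contact_force: [0.2, -0.3, -0.0]
gripper_width: 51.5
grasp_force: 0.0
```

```bash
python3 - <<'E'
from h import *
o=ctrl.get_obs();print(o['position'].round(1),o['gripper_width'])
a=cam('scene');b=cam('side')
from scipy.optimize import least_squares
for n,c in(('scene',a),('side',b)):
    h=cv2.cvtColor(c['color'],cv2.COLOR_RGB2HSV)
    m=cv2.inRange(h,(105,140,40),(125,255,255))
    q=max(cv2.findContours(m,0,2)[0],key=cv2.contourArea); p=cv2.boxPoints(cv2.minAreaRect(q)); print(n,cv2.contourArea(q),[toz(c,[v],40)[0,:2].round(0).tolist() for v in cv2.approxPolyDP(q,6,True).reshape(-1,2).astype(float)])
E
```

```text
[666.2  -2.1 249.1] 51.54801689115218
scene 2321.5 [[452.0, 354.0], [601.0, 308.0], [635.0, 447.0], [456.0, 485.0], [479.0, 477.0]]
side 412.0 [[445.0, 345.0], [563.0, 309.0], [581.0, 394.0], [463.0, 417.0]]
```

Call:
arm_command([
  [0, 2, -8, 0, 0, 0, 0.2],
  [0, 2, -14, 0, 0, 0, 0.2],
  [0, 2, -19, 0, 0, 0, 0.2],
  [0, 2, -19, 0, 0, 0, 0.2],
  [0, 2, -19, 0, 0, 0, 0.2],
])

```text
t: 32.15
position: [665.5, -0.2, 228.1]
tool_rot: [0.744, 0.668, -0.0, -0.0]
contact_force: [-1.1, 0.0, 0.2]
gripper_width: 51.3
grasp_force: 0.0
```

Call:
arm_command([
  [0, 0, 0, 0, 0, 0, -0.1],
  [0, 0, 0, 0, 0, 0, -0.3],
  [0, 0, 0, 0, 0, 0, -1],
  [0, 0, 0, 0, 0, 0, -1],
  [0, 0, 0, 0, 0, 0, -1],
])

```text
t: 32.57
position: [666.0, -0.1, 229.5]
tool_rot: [0.744, 0.668, 0.0, 0.0]
contact_force: [0.1, -0.0, 3.9]
gripper_width: 27.7
grasp_force: 59.5
```

Call:
arm_command([
  [0, 0, 0, 0, 0, 0, -1],
  [0, 0, 0, 0, 0, 0, -1],
  [0, 0, 0, 0, 0, 0, -1],
  [0, 0, 0, 0, 0, 0, -1],
  [0, 0, 0, 0, 0, 0, -1],
])

```text
t: 32.98
position: [666.0, -0.1, 229.5]
tool_rot: [0.744, 0.668, 0.0, 0.0]
contact_force: [-0.8, 0.4, 5.0]
gripper_width: 27.8
grasp_force: 59.7
```

Call:
arm_command([
  [0, 0, 5, 0, 0, 0, -1],
  [0, 0, 20, 0, 0, 0, -1],
  [0, 0, 50, 0, 0, 0, -1],
  [0, 0, 85, 0, 0, 0, -1],
  [0, 0, 115, 0, 0, 0, -1],
])

```text
t: 33.4
position: [665.4, -0.2, 345.5]
tool_rot: [0.744, 0.668, -0.0, -0.0]
contact_force: [0.7, -0.2, 0.5]
gripper_width: 28.0
grasp_force: 59.2
```

Call:
arm_command([
  [0, 35, 8, 0, 0, 0, -1],
  [0, 73, 10, 0, 0, 0, -1],
  [0, 111, 10, 0, 0, 0, -1],
  [0, 149, 10, 0, 0, 0, -1],
  [-5, 187, 10, 0, 0, 0, -1],
])

```text
t: 33.82
position: [660.8, 188.1, 353.6]
tool_rot: [0.745, 0.668, -0.0, -0.0]
contact_force: [1.6, 0.1, -1.2]
gripper_width: 27.9
grasp_force: 59.2
```

Call:
arm_command([
  [-18, 33, 0, 0, 0, 0, -1],
  [-36, 66, 0, 0, 0, 0, -1],
  [-54, 99, 0, 0, 0, 0, -1],
  [-72, 132, -10, 0, 0, 0, -1],
  [-90, 165, -25, 0, 0, 0, -1],
])

```text
t: 34.23
position: [569.9, 353.6, 330.1]
tool_rot: [0.744, 0.668, 0.001, 0.0]
contact_force: [0.7, -0.1, 0.1]
gripper_width: 27.7
grasp_force: 59.2
```

Call:
arm_command([
  [-15, 30, -20, 0, 0, 0, -1],
  [-15, 38, -50, 0, 0, 0, -1],
  [-15, 38, -80, 0, 0, 0, -1],
  [-15, 38, -80, 0, 0, 0, -1],
  [-15, 38, -80, 0, 0, 0, -1],
])

```text
t: 34.65
position: [555.4, 388.9, 247.6]
tool_rot: [0.744, 0.668, -0.002, -0.0]
contact_force: [0.0, -0.8, 0.8]
gripper_width: 27.9
grasp_force: 59.3
```

```bash
python3 - <<'E'
from h import *
o=ctrl.get_obs();print(o['t'],o['position'].round(1),o['gripper_width'],o['joint_pos'].round(2))
w=cam('wrist')
h=cv2.cvtColor(w['color'],cv2.COLOR_RGB2HSV); m=cv2.inRange(h,(105,120,40),(125,255,255))
q=max(cv2.findContours(m,0,2)[0],key=cv2.contourArea); print(cv2.contourArea(q),toz(w,cv2.boxPoints(cv2.minAreaRect(q)),40)[:,:2].round(0).tolist())
save(w,'w5.png')
E
```

```text
34.65 [555.4 388.9 247.6] 27.86995973106183 [-0.24  0.5  -0.61  1.43  0.29  1.31 -0.98]
26679.5 [[384.0, 300.0], [453.0, 489.0], [636.0, 451.0], [611.0, 249.0]]
```

View pics/w5.png

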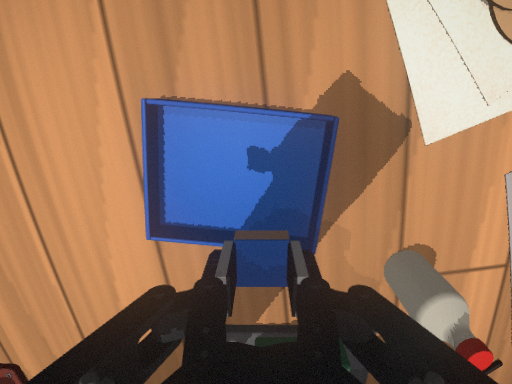

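Box rim corners at about (142,98), (338,116) and (147,240).

```bash
python3 - <<'E'
from h import *
w=cam('wrist')
p=toz(w,[[142,98],[338,116],[147,240]],40)[:,:2];print(p.round(1),np.linalg.norm(p[1]-p[0]),np.linalg.norm(p[2]-p[0]),'centre',(p[1]+p[2])/2, ctrl.get_obs()['position'].round(1))
E
```

```text
[[452.9 489. ]
 [637.7 451.6]
 [422.5 340.8]] 188.48265607855987 151.29645087585754 centre [530.1071641  396.18406513] [556.7 389.6 250.9]
```

Call:
arm_command([
  [5, 0, -35, 0, 0, 0, -1],
  [5, 0, -70, 0, 0, 0, -1],
  [5, 0, -105, 0, 0, 0, -1],
  [5, 0, -135, 0, 0, 0, -1],
  [5, 0, -153, 0, 0, 0, -1],
])

```text
t: 35.17
position: [561.4, 388.8, 94.7]
tool_rot: [0.745, 0.667, -0.0, 0.0]
contact_force: [-1.1, 0.1, -0.1]
gripper_width: 27.8
grasp_force: 59.3
```

Call:
arm_command([
  [0, 0, 0, 0, 0, 0, -1],
  [0, 0, 0, 0, 0, 0, -1],
  [0, 0, 0, 0, 0, 0, -1],
  [0, 0, 0, 0, 0, 0, -1],
  [0, 0, 0, 0, 0, 0, -1],
])

```text
t: 35.58
position: [561.7, 390.5, 98.2]
tool_rot: [0.744, 0.668, 0.002, 0.0]
contact_force: [0.3, -0.6, -0.2]
gripper_width: 27.8
grasp_force: 59.3
```

Call:
arm_command([
  [0, 0, -6, 0, 0, 0, -1],
  [0, 0, -11, 0, 0, 0, -1],
  [0, 0, -14, 0, 0, 0, -1],
  [0, 0, -14, 0, 0, 0, -1],
  [0, 0, -14, 0, 0, 0, -1],
])

```text
t: 36.0
position: [560.7, 389.7, 82.5]
tool_rot: [0.744, 0.668, -0.0, 0.0]
contact_force: [-3.1, -2.9, 8.7]
gripper_width: 28.0
grasp_force: 60.4
```

Call:
arm_command([
  [0, 0, 0, 0, 0, 0, 0],
  [0, 0, 0, 0, 0, 0, 0.2],
  [0, 0, 0, 0, 0, 0, 0.2],
  [0, 0, 5, 0, 0, 0, 0.2],
  [0, 0, 25, 0, 0, 0, 0.2],
])

```text
t: 36.42
position: [559.4, 388.6, 103.8]
tool_rot: [0.744, 0.668, -0.003, -0.0]
contact_force: [-0.2, -0.1, -0.4]
gripper_width: 51.5
grasp_force: 0.0
```

Call:
arm_command([
  [0, 0, 35, 0, 0, 0, 0.2],
  [0, 0, 70, 0, 0, 0, 0.2],
  [0, 0, 105, 0, 0, 0, 0.2],
  [0, 0, 140, 0, 0, 0, 0.2],
  [0, 0, 175, 0, 0, 0, 0.2],
])

```text
t: 36.83
position: [560.4, 389.8, 284.0]
tool_rot: [0.744, 0.668, 0.0, -0.0]
contact_force: [1.0, 0.3, 0.2]
gripper_width: 51.3
grasp_force: 0.0
```

Call:
arm_command([
  [10, -15, 30, 0, 0, 0, 0.2],
  [28, -45, 55, 0, 0, 0, 0.2],
  [46, -78, 65, 0, 0, 0, 0.2],
  [64, -111, 65, 0, 0, 0, 0.2],
  [82, -144, 65, 0, 0, 0, 0.2],
])

```text
t: 37.25
position: [643.4, 244.6, 348.6]
tool_rot: [0.744, 0.668, 0.001, 0.0]
contact_force: [1.3, 0.0, -0.4]
gripper_width: 51.2
grasp_force: 0.0
```

Call:
arm_command([
  [18, -32, 0, 0, 0, 0, 0.2],
  [28, -68, 0, 0, 0, 0, 0.2],
  [29, -106, 0, 0, 0, 0, 0.2],
  [29, -144, 0, 0, 0, 0, 0.2],
  [29, -174, 0, 0, 0, 0, 0.2],
])

```text
t: 37.67
position: [671.8, 68.3, 346.9]
tool_rot: [0.745, 0.667, -0.0, 0.0]
contact_force: [0.9, -0.7, 0.1]
gripper_width: 51.4
grasp_force: 0.0
```

Call:
arm_command([
  [0, 0, -20, 0, 0, 0, 0.2],
  [0, 0, -40, 0, 0, 0, 0.2],
  [0, 0, -60, 0, 0, 0, 0.2],
  [0, 0, -60, 0, 0, 0, 0.2],
  [0, 0, -60, 0, 0, 0, 0.2],
])

```text
t: 38.08
position: [671.3, 71.8, 286.4]
tool_rot: [0.744, 0.668, -0.001, -0.001]
contact_force: [-0.3, 0.4, 1.2]
gripper_width: 51.6
grasp_force: 0.0
```

```bash
python3 - <<'E'
from h import *
o=ctrl.get_obs();print(o['t'],o['position'].round(1),o['gripper_width'])
w=cam('wrist');a=cam('scene')
print([(np.round(r['centre'],1),round(r['confidence'],2),toz(w,[r['centre']],162)[0,:2].round(1)) for r in models.recognise('wrist','tile2')])
print([(np.round(r['centre'],1),round(r['confidence'],2),toz(a,[r['centre']],17)[0,:2].round(1),toz(a,[r['centre']],164)[0,:2].round(1)) for r in models.recognise('scene','tile2')])
E
```

```text
38.0833 [671.3  71.8 286.4] 51.56046206451391
[(array([266.3, 216.1]), 0.84, array([675.3,  73.6])), (array([299.9,  12.6]), 0.73, array([709.5, 205. ]))]
[(array([276.4, 222.7]), 0.69, array([612.1,  18.7]), array([684.7,  75.1])), (array([176.6, 138. ]), 0.54, array([ 559.8, -518.7]), array([ 639.1, -394.2])), (array([385.9, 281.5]), 0.48, array([563. , 398.8]), array([641.8, 407. ]))]
```

Call:
arm_command([
  [1.5, 1, -20, 0, 0, 0, 0.2],
  [1.5, 1, -38, 0, 0, 0, 0.2],
  [1.5, 1, -50, 0, 0, 0, 0.2],
  [1.5, 1, -56, 0, 0, 0, 0.2],
  [1.5, 1, -56, 0, 0, 0, 0.2],
])

```text
t: 38.7
position: [672.9, 72.8, 229.9]
tool_rot: [0.744, 0.668, -0.001, -0.001]
contact_force: [0.4, -0.3, -0.4]
gripper_width: 51.0
grasp_force: 0.0
```

Call:
arm_command([
  [0, 0, 0, 0, 0, 0, 0.2],
  [0, 0, 0, 0, 0, 0, 0.2],
  [0, 0, 0, 0, 0, 0, 0.2],
  [0, 0, 0, 0, 0, 0, 0.2],
  [0, 0, 0, 0, 0, 0, 0.2],
])

```text
t: 39.12
position: [673.4, 72.9, 231.5]
tool_rot: [0.744, 0.668, 0.0, 0.0]
contact_force: [0.3, -0.0, -0.2]
gripper_width: 51.4
grasp_force: 0.0
```

Call:
arm_command([
  [0, 0, -2, 0, 0, 0, 0],
  [0, 0, -2, 0, 0, 0, -0.3],
  [0, 0, -2, 0, 0, 0, -1],
  [0, 0, -2, 0, 0, 0, -1],
  [0, 0, -2, 0, 0, 0, -1],
])

```text
t: 39.53
position: [673.3, 72.9, 229.0]
tool_rot: [0.744, 0.668, 0.0, 0.0]
contact_force: [-0.1, -0.0, 1.3]
gripper_width: 27.9
grasp_force: 59.3
```

Call:
arm_command([
  [0, 0, 0, 0, 0, 0, -1],
  [0, 0, 0, 0, 0, 0, -1],
  [0, 0, 0, 0, 0, 0, -1],
  [0, 0, 0, 0, 0, 0, -1],
  [0, 0, 5, 0, 0, 0, -1],
])

```text
t: 39.95
position: [672.7, 72.7, 232.9]
tool_rot: [0.744, 0.668, -0.001, -0.001]
contact_force: [-0.1, 0.6, -1.5]
gripper_width: 28.0
grasp_force: 59.1
```

Call:
arm_command([
  [0, 0, 20, 0, 0, 0, -1],
  [0, 0, 45, 0, 0, 0, -1],
  [0, 0, 75, 0, 0, 0, -1],
  [0, 0, 105, 0, 0, 0, -1],
  [0, 0, 122, 0, 0, 0, -1],
])

```text
t: 40.37
position: [673.6, 73.1, 359.9]
tool_rot: [0.744, 0.668, 0.001, 0.001]
contact_force: [0.3, 0.5, -0.1]
gripper_width: 28.4
grasp_force: 59.2
```

Call:
arm_command([
  [0, 30, 0, 0, 0, 0, -1],
  [0, 65, 0, 0, 0, 0, -1],
  [-5, 100, 0, 0, 0, 0, -1],
  [-15, 130, 0, 0, 0, 0, -1],
  [-38, 160, 0, 0, 0, 0, -1],
])

```text
t: 40.78
position: [635.9, 233.8, 355.0]
tool_rot: [0.745, 0.667, -0.0, -0.0]
contact_force: [0.9, -0.3, 0.2]
gripper_width: 28.1
grasp_force: 59.2
```

Call:
arm_command([
  [-25, 29, 0, 0, 0, 0, -1],
  [-50, 58, 0, 0, 0, 0, -1],
  [-75, 87, -5, 0, 0, 0, -1],
  [-100, 116, -15, 0, 0, 0, -1],
  [-125, 145, -25, 0, 0, 0, -1],
])

```text
t: 41.2
position: [508.9, 379.1, 331.2]
tool_rot: [0.744, 0.668, 0.0, 0.0]
contact_force: [0.6, 0.9, -0.2]
gripper_width: 28.0
grasp_force: 59.2
```

Call:
arm_command([
  [-18, 26, -25, 0, 0, 0, -1],
  [-18, 26, -60, 0, 0, 0, -1],
  [-18, 26, -95, 0, 0, 0, -1],
  [-18, 26, -95, 0, 0, 0, -1],
  [-18, 26, -95, 0, 0, 0, -1],
])

```text
t: 41.62
position: [491.9, 403.0, 235.0]
tool_rot: [0.744, 0.668, -0.002, -0.0]
contact_force: [-0.2, 0.6, 0.9]
gripper_width: 28.1
grasp_force: 59.4
```

```bash
python3 - <<'E'
from h import *
o=ctrl.get_obs();print(o['t'],o['position'].round(1),o['gripper_width'])
w=cam('wrist')
im=w['color'].copy()
for p in proj(w,[[637.7,451.6,40],[452.9,489,40],[422.5,340.8,40],[492,404,17],[560,390,17]]): cv2.circle(im,tuple(int(v) for v in p),3,(255,0,255),-1)
cv2.imwrite('pics/w6.png',im[:,:,::-1])
E
```

```text
41.6167 [491.9 403.  235. ] 28.11113207731186
```

View pics/w6.png

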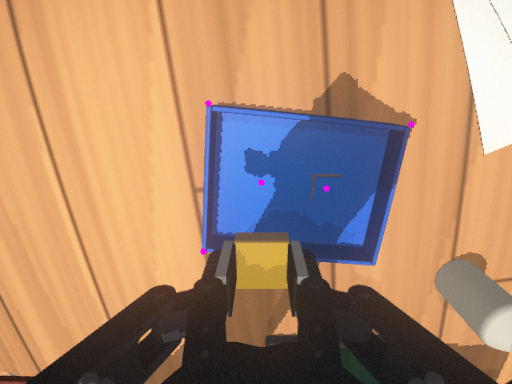

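The box hasn't moved, and the blue tile lies in it around (326,188). Lowering the yellow one beside it.

Call:
arm_command([
  [0, 0, -30, 0, 0, 0, -1],
  [0, 0, -65, 0, 0, 0, -1],
  [0, 0, -100, 0, 0, 0, -1],
  [0, 0, -125, 0, 0, 0, -1],
  [0, 0, -138, 0, 0, 0, -1],
])

```text
t: 42.08
position: [493.0, 403.4, 97.3]
tool_rot: [0.745, 0.667, -0.0, 0.0]
contact_force: [-0.2, -1.3, -0.7]
gripper_width: 27.8
grasp_force: 59.4
```

Call:
arm_command([
  [0, 0, 0, 0, 0, 0, -1],
  [0, 0, 0, 0, 0, 0, -1],
  [0, 0, 0, 0, 0, 0, -1],
  [0, 0, 0, 0, 0, 0, -1],
  [0, 0, 0, 0, 0, 0, -1],
])

```text
t: 42.5
position: [493.0, 404.5, 99.8]
tool_rot: [0.744, 0.668, 0.001, 0.0]
contact_force: [-0.4, -0.2, 0.3]
gripper_width: 27.6
grasp_force: 59.4
```

Call:
arm_command([
  [0, 0, -6, 0, 0, 0, -1],
  [0, 0, -12, 0, 0, 0, -1],
  [0, 0, -16, 0, 0, 0, -1],
  [0, 0, -16, 0, 0, 0, -1],
  [0, 0, -16, 0, 0, 0, -1],
])

```text
t: 42.92
position: [492.2, 403.7, 81.9]
tool_rot: [0.744, 0.668, -0.0, 0.0]
contact_force: [-1.8, -1.6, 6.4]
gripper_width: 27.9
grasp_force: 60.1
```

Call:
arm_command([
  [0, 0, 0, 0, 0, 0, 0],
  [0, 0, 0, 0, 0, 0, 0],
  [0, 0, 0, 0, 0, 0, 0],
  [0, 0, 5, 0, 0, 0, 0],
  [0, 0, 25, 0, 0, 0, 0],
])

```text
t: 43.33
position: [491.0, 402.5, 104.2]
tool_rot: [0.744, 0.668, -0.003, -0.0]
contact_force: [0.4, -0.5, 0.1]
gripper_width: 42.6
grasp_force: 0.0
```

Call:
arm_command([
  [0, 0, 35, 0, 0, 0, 0],
  [0, 0, 70, 0, 0, 0, 0],
  [0, 0, 105, 0, 0, 0, 0],
  [0, 0, 140, 0, 0, 0, 0],
  [0, -20, 175, 0, 0, 0, 0],
])

```text
t: 43.75
position: [490.5, 386.8, 284.0]
tool_rot: [0.743, 0.67, 0.001, -0.001]
contact_force: [0.4, 0.5, 0.7]
gripper_width: 43.0
grasp_force: 0.0
```

Call:
arm_command([
  [-5, -40, 10, 0, 0, 0, 0],
  [-10, -80, 20, 0, 0, 0, 0],
  [-15, -120, 30, 0, 0, 0, 0],
  [-15, -150, 30, 0, 0, 0, 0],
  [-15, -150, 30, 0, 0, 0, 0],
])

```text
t: 44.17
position: [478.4, 227.3, 312.9]
tool_rot: [0.747, 0.665, -0.0, 0.002]
contact_force: [1.6, -0.3, -0.3]
gripper_width: 42.8
grasp_force: 0.0
```

```bash
python3 - <<'E'
from h import *
o=ctrl.get_obs();print(o['t'],o['position'].round(1),o['gripper_width'],o['contact_force'].round(1))
a=cam('scene'); cv2.imwrite('pics/f.png',cv2.resize(a['color'][90:330,150:470],(800,600),interpolation=cv2.INTER_CUBIC)[:,:,::-1])
E
```

```text
44.1667 [478.4 227.3 312.9] 42.788609445054306 [ 1.6 -0.3 -0.3]
```

View pics/f.png

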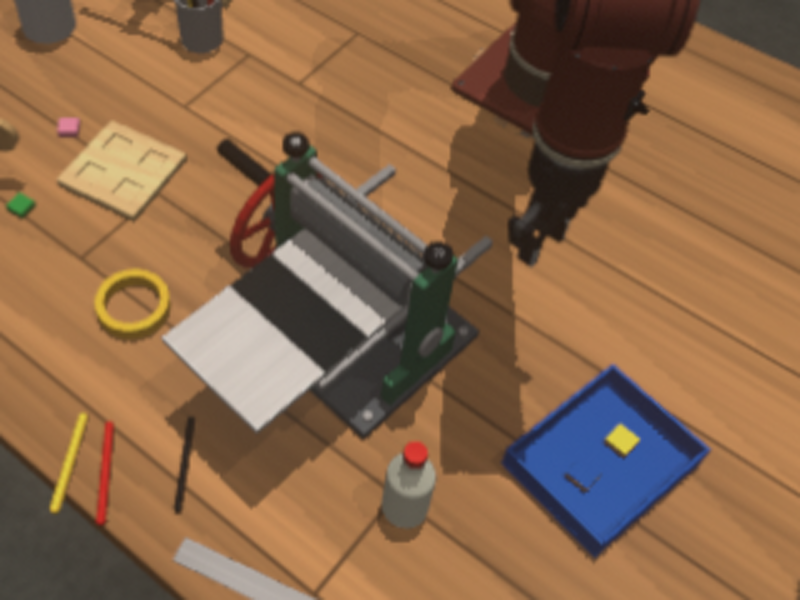

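The yellow tile at (622,440) and the blue one at (583,475) are both in the box. The bed is empty at its far stop, the glue and tape stand where they were, and the arm is clear.

```bash
python3 -c "
from bench import ctrl
print(ctrl.finish_job())"
```

```text
the job is handed in; nothing more can be done
None
```

The two tiles present (yellow and blue) were laid on the mat and rolled to the far stop with one full turn. They are now in the blue box with the glue and tape untouched, and the job is handed in (result not reported).

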